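# Change over the gated boring jig

### The job

Lift the thumb bar out of its keeper and swing the boring jig's gate open, then stand every bored blank upright in the wooden tray and seat every unbored blank upright in the jig, one to a bay. Shut the gate fully home on its ball catch with the thumb bar lifted over the keeper, and let the bar drop right down into the keeper. Leave the sanding block and the wood offcut where they lie.

Things in the scene. Friction and masses are not known exactly. Their poses are not given: they have to be found in the camera images.
- jig: plywood boring jig fixed to the bench. Origin on the bench under the middle bay; z up, y along the bays, open front with the gate faces its -x. Base 18 mm thick, x -62..58, y -178..166 mm. Bays at y = 68, 0, -68 mm, 47 mm square inside, between stop blocks and cheeks with rounded tops 44 mm above the bench (blocks 21 thick); fence behind, x 23..42, 56 high; hinge post x -38..-8, y 138..162, 75 high
- bay_0 (a point): where a blank's centre is when it is seated in the left bay of the jig (24 mm above the bay's floor, which is 18 mm above the bench); axes parallel to the jig's
- bay_1 (a point): where a blank's centre is when it is seated in the middle bay of the jig (24 mm above the bay's floor, which is 18 mm above the bench); axes parallel to the jig's
- bay_2 (a point): where a blank's centre is when it is seated in the right bay of the jig (24 mm above the bay's floor, which is 18 mm above the bench); axes parallel to the jig's
- gate (a joint): hinge of the jig's gate, a hardwood frame 14 mm thick, 238 mm long, height 22 to 75 mm, across the front of the bays. 0 = shut; grows, to 1.5, as its right end swings out to the jig's -x. Stays where left. A ball catch (about 4 N) holds it in the last 0.06 rad. Its inner steel rail lies 6 mm over the blanks' tops when shut, so load and unload with it 0.5 or more open
- gate_hinge (a point): a point on the gate's upright hinge axis, at the gate's left end; in the jig's frame x = -37.5, y = 136 mm; the front face of the gate lies in this axis
- thumb_bar (a joint): pivot of the steel thumb-latch bar (8 thick, 14 high) on the gate's front. The pivot is level, square to the gate's face, 191 mm along the gate from its hinge axis, 6 mm in front of it, 62 mm above the bench; the bar runs on 106 mm past it, beyond the gate's right end. 0 = level, in the keeper; grows as the free end is lifted, to 1.0; falls by its weight; hangs at -0.06 with the gate open
- bar_tab (a point): grip point on the thumb tab, an upright steel plate on the bar, 10 mm thick along the pivot axis (square to the gate), 18 mm wide along the bar; 15 mm below the tab's top, 69 mm along the bar from the pivot and 30 mm above the bar's centre line, just past the gate's right end. x along the pivot axis; moves with gate and bar
- keeper (a point): middle of the floor of the U-shaped steel keeper on the right-hand post (post 60 mm high): the bar's underside rests here when latched. Slot 16 mm across for the 8 mm bar; its outer lip, 6 mm thick on the jig's -x side, rises 13 mm above this point. It blocks the bar unless this is lifted to 0.2 or more. 18 mm wide along y
- raw_0_mid (a point): unbored hardwood foot blank, 42 x 42 x 48 mm tall, 0.1 kg, upright; its centre, 24 mm above its underside; x, y square to its flats, z up its length. Pencil diagonals on its top. On the bench at the left at the start; may be absent
- raw_1_mid (a point): unbored hardwood foot blank, 42 x 42 x 48 mm tall, 0.1 kg, upright; its centre, 24 mm above its underside; x, y square to its flats, z up its length. Pencil diagonals on its top. On the bench at the left at the start; may be absent
- raw_2_mid (a point): unbored hardwood foot blank, 42 x 42 x 48 mm tall, 0.1 kg, upright; its centre, 24 mm above its underside; x, y square to its flats, z up its length. Pencil diagonals on its top. On the bench at the left at the start; may be absent
- bored_0_mid (a point): bored hardwood foot blank, 42 x 42 x 48 mm tall, 0.1 kg, upright; its centre, 24 mm above its underside; x, y square to its flats, z up its length. 16 mm hole in its top. In a bay of the jig at the start; may be absent
- bored_1_mid (a point): bored hardwood foot blank, 42 x 42 x 48 mm tall, 0.1 kg, upright; its centre, 24 mm above its underside; x, y square to its flats, z up its length. 16 mm hole in its top. In a bay of the jig at the start; may be absent
- bored_2_mid (a point): bored hardwood foot blank, 42 x 42 x 48 mm tall, 0.1 kg, upright; its centre, 24 mm above its underside; x, y square to its flats, z up its length. 16 mm hole in its top. In a bay of the jig at the start; may be absent
- tray_in (a point): middle of the inner floor of an open wooden tray, outside 184 (x) x 150 (y) x 28 mm high, walls and floor 8 mm, fixed to the bench; x and y along its sides
- sanding_block: cork sanding block 110 x 68 x 42 mm lying on the bench; a bystander, origin under its centre
- wood_offcut: softwood offcut 160 x 42 x 38 mm lying on the bench; a bystander, origin under its centre
Things that resemble listed ones, but are neither listed nor needed, are in the scene too. Leave any purple look-alike of the part that bears bored_1_mid alone.

How it is judged:
By the outcome, as a careful person would: the job done as asked, in the order asked, and still so for the second after the job is handed in, with the robot touching nothing.
Of bored_0, bored_1, bored_2 only 2 to 3 are there at a start; the rules pass over those that are not, and their reading is None.
Of raw_0, raw_1, raw_2 only 2 to 3 are there at a start; the rules pass over those that are not, and their reading is None.
At some moment in a run one of raw_0, raw_1, raw_2 may be knocked a few centimetres aside while the robot is not near it.
It also fails if it takes over 210 s, if anything falls off the work surface, if the arm or the gripper's body presses on something with over 40 N, if the wrist force passes 120 N, or if a joint passes its speed limit or range.

### The arm

A 6-joint arm with a two-finger parallel gripper is mounted at the origin on a cart in front of the work surface, level with it; the furniture and walls round the work are solid. World frame = base frame: x ahead of the robot, y to its left, z up, the work surface at z = 0. Lengths are in m, angles in rad, forces in N, time in s.
With the tool pointing down it reaches from about 0.35 to 0.975 m from the base axis. Payload 4.9 kg.
Tool frame: the origin (TCP) lies midway between the tips of the shut fingers; the grasp point (between the pads) lies 19 mm behind it; z points along the fingers, y is the direction in which the jaws open and shut (so a half turn about z gives the same grasp; the last joint's range is limited). The gripper opens to 85 mm and grips with 20 to 120 N. Pads are 22 mm wide; open, the fingers measure 114 mm over their backs; the gripper's body (76 mm by 85 mm) begins 54 mm behind the grasp point. The pads swing forward as they close: fully open they stand 13 mm farther back than shut.
Start: joints at [1.175, 0.053, 1.613, -0, 1.476, -0.119], TCP at [0.171, 0.601, 0.231] pointing down, gripper open.
Joint ranges: [-3.01, 3.01], [-1.01, 2.22], [0.06, 2.58], [-1.02, 4.17], [0.09, 2.62], [-3.14, 3.14]. Speed limits (rad/s): [2.57, 2.57, 3.14, 3.14, 3.14, 3.14].

### API

Orientations are given as a unit quaternion [w, x, y, z].
In Python, from workcell import r gives the robot as it stands.
- The arm moves only by the shell command python3 -m creep 'ROWS' [FORCE]. ROWS is JSON, one flat list of numbers, 7 for each row, row after row: the shift along the tool's x, y, z in mm, then the turn, a rotation vector about the tool's x, y, z in rad, then the gripper command: -1 is shut, 1 is fully open, values between are in proportion. In form: [x, y, z, wx, wy, wz, grip, x, y, z, wx, wy, wz, grip, ...]. A call has 1 to 8 rows; each row shifts and turns the commanded pose from where the row before left it, along the tool's axes as they then stand; what a row does not reach is not made up. A row lasts 1/8 s, in which the tool goes at most 62.5 mm and 10.7 degrees, less where a joint would pass 70% of its speed; a pose out of reach is approached as far as the arm can. A call is refused whole if a number of a shift passes 62.5 or a number of a turn 0.188, either way. A call with a gripper value outside its range is refused whole. The fingers move at their own pace and stop on an object; FORCE is the grip in N (left out, the last holds). Time passes only in rows, so rows that do not move let the fingers close. It gives the time, the measured TCP pose, the force and the opening at its end, in the units of the state.
- r.get_obs(): the state, without advancing time (a new reading comes with each control period).
- r.capture(name): name is "scene" or "top" or "wrist"; returns a dict with "img" (400x640x3 uint8, red, green, blue), "depth" (400x640 float32, m along the optical axis (not along the pixel's ray), 0 where there is no reading), "fx", "fy", "cx", "cy" (pixels), "view" (4x4, takes a point from world to camera coordinates). Camera axes: x right, y down, z forward; pixel columns grow to the right and rows downward; lengths in m; the calibration is good to about 2 mm. A picture is of the moment at which its call begins.
- r.job_done(): hands the job in, once; it reports no verdict.
Trained networks look in the newest picture that a camera, given by its name, has taken for a name from the list of things; names that differ only in an ending like _2 or _b are one class to them, and where a whole thing is asked for, a point or a joint stands for the part that bears it (a point fixed in the world has none). Each returns a list of dicts, best first, with "p" (0 to 1); they miss things now and then, are a little off and sometimes report something else, mostly with a low value. They report only what shows in the picture. A call takes as long as a camera call. They do not tell look-alikes from the thing itself.
- r.masks_of(camera, label): "pixels" (400x640 bool, what is visible of it) and "extent" ([left, top, right, bottom] in pixels, round what is visible of it).
The state is a dict: "clock": time; "qpos": joint angles; "qvel": joint speeds; "effort": joint torques, N m; "position": TCP position; "tool_rot": TCP orientation; "ft_force": force on the tool from outside, world axes, zero at the start; "wrist_torque": the same for the moment, N m; "grip_width": finger opening in m.
Only numpy, scipy, OpenCV 4.12 (cv2) and the standard library are available. Lean on these libraries where they do the work, as an engineer would, in place of code of your own. Each camera call takes 0.05 s, during which the arm holds its last target.

## Working session

There is one attempt and no reset: what is moved stays moved. The work goes in short steps, Python scripts to look and compute and a shell command to move; the robot and the scene stay as the last step left them, time stands still between calls to the robot, and variables do not carry over. Pictures are saved under pics/ and viewed, and the job is handed in when it is done.

```bash
ls; mkdir -p pics; cat > h.py <<'E'
import numpy as np, cv2
from workcell import r
def cap(n,save=None):
    c=r.capture(n)
    if save: cv2.imwrite('pics/'+save,cv2.cvtColor(c['img'],cv2.COLOR_RGB2BGR))
    return c
def world(c):
    d=c['depth'];v,u=np.mgrid[0:400,0:640]
    P=np.stack([(u-c['cx'])/c['fx']*d,(v-c['cy'])/c['fy']*d,d,np.ones_like(d)],-1)
    return (P@np.linalg.inv(c['view']).T)[...,:3]
def proj(c,p):
    q=c['view']@np.r_[p,1];return q[0]/q[2]*c['fx']+c['cx'],q[1]/q[2]*c['fy']+c['cy']
E
python3 - <<'E'
from h import *
for n in ['scene','top','wrist']:
    c=cap(n,n+'0.png');print(n,c['fx'],np.round(c['view'],3).tolist())
o=r.get_obs();print(o)
E
```

```text
pics
scene 412.9932027991574 [[-0.831, 0.557, 0.01, 0.488], [0.465, 0.703, -0.537, -0.229], [-0.306, -0.442, -0.843, 1.681], [0.0, 0.0, 0.0, 1.0]]
top 444.6598227206204 [[0.343, -0.939, -0.005, -0.221], [-0.907, -0.33, -0.261, 0.561], [0.243, 0.094, -0.965, 1.137], [0.0, 0.0, 0.0, 1.0]]
wrist 325.7633425018124 [[0.272, 0.962, -0.001, -0.625], [0.916, -0.258, 0.306, -0.041], [0.294, -0.084, -0.952, 0.379], [0.0, 0.0, 0.0, 1.0]]
{'clock': 0.15, 'qpos': array([ 1.17501063e+00,  5.32170584e-02,  1.61398718e+00, -3.95469821e-07,
        1.47600687e+00, -1.18994972e-01]), 'qvel': array([-0.00033046, -0.00078633, -0.00403537, -0.00020531,  0.00196891,
       -0.00044217]), 'effort': array([ 5.04753079e-04, -3.94238305e+01, -3.70724058e+01, -1.23457780e-04,
        4.59692208e-03, -5.30020282e-05]), 'position': array([0.17059945, 0.6007548 , 0.23033297]), 'tool_rot': array([-2.05804577e-04,  1.37953936e-01,  9.90438315e-01, -7.82618978e-04]), 'ft_force': array([0.53187108, 0.29132297, 0.58993195]), 'wrist_torque': array([-0.03595239, -0.00453905,  0.01520197]), 'grip_width': 0.08532040074023281}
```

View pics/scene0.png

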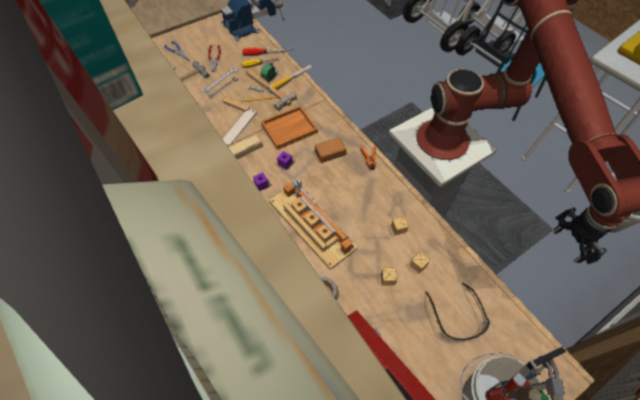

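View pics/top0.png

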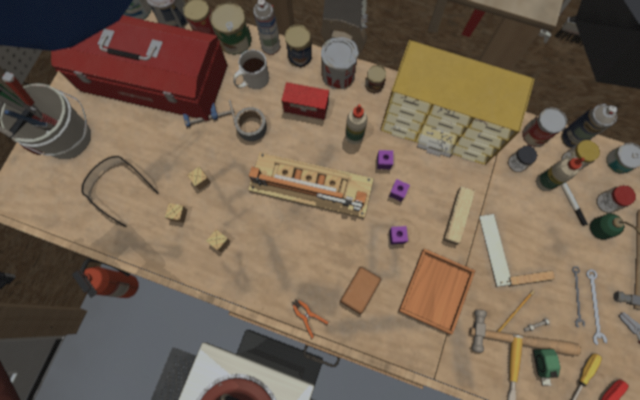

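View pics/wrist0.png

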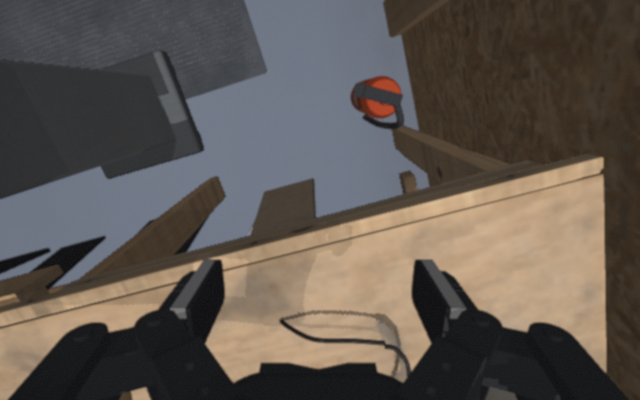

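The top view shows the jig near (312,185) with three bored blanks. The raw blanks are at (198,178), (175,213) and (218,240), the tray at (437,290), and there are three purple look-alikes. Now I'll measure positions.

```bash
python3 - <<'E'
from h import *
c=cap('top')
W=world(c)
im=cv2.cvtColor(c['img'],cv2.COLOR_RGB2BGR)
a=cv2.resize(im[140:225,235:385],None,fx=5.3,fy=5.3,interpolation=cv2.INTER_CUBIC);cv2.imwrite('pics/jigtop.png',a)
for l in ['jig','gate','thumb_bar','bar_tab','keeper','raw_0_mid','bored_0_mid','tray_in','sanding_block','wood_offcut']:
  try:
    ms=r.masks_of('top',l)
  except Exception as e: print(l,e);continue
  for m in ms:
    if m['p']<.2: continue
    p=m['pixels']&(c['depth']>0); q=W[p]
    if len(q)<5: continue
    print(l,round(m['p'],2),m['extent'],len(q),'med',np.round(np.median(q,0),3),'z5-95',np.round(np.percentile(q[:,2],[5,50,95]),3))
    zt=np.percentile(q[:,2],90); t=q[q[:,2]>zt-.008]
    if len(t)>8:
        (cx,cy),(w,h),an=cv2.minAreaRect((t[:,:2]*1000).astype(np.float32)); print('    rect top',round(cx,1),round(cy,1),round(w,1),round(h,1),round(an,1))
E
```

```text
jig 0.57 [248.7, 153.8, 371.0, 214.9] 4240 med [0.637 0.03  0.034] z5-95 [0.016 0.034 0.078]
    rect top 648.4 43.5 72.1 320.7 3.6
gate 0.7 [261.4, 173.9, 364.0, 206.9] 1183 med [0.629 0.04  0.074] z5-95 [0.032 0.074 0.081]
    rect top 633.5 30.5 35.2 289.2 5.8
thumb_bar 0.68 [317.9, 193.0, 361.7, 205.8] 222 med [ 0.628 -0.065  0.071] z5-95 [0.046 0.071 0.111]
    rect top 631.9 -81.9 15.6 9.6 88.7
bar_tab 0.51 [318.9, 194.6, 364.1, 206.6] 189 med [ 0.628 -0.066  0.071] z5-95 [0.061 0.071 0.112]
    rect top 631.9 -81.9 15.6 9.6 88.7
bar_tab 0.43 [324.7, 174.4, 340.7, 188.8] 164 med [ 0.676 -0.021  0.067] z5-95 [0.039 0.067 0.072]
    rect top 672.4 -21.3 37.4 40.5 4.9
keeper 0.91 [246.9, 149.9, 370.7, 216.0] 4290 med [0.636 0.028 0.026] z5-95 [0.015 0.026 0.078]
    rect top 648.3 44.3 72.1 322.2 3.6
raw_0_mid 0.59 [207.0, 228.0, 226.9, 251.1] 301 med [0.415 0.218 0.049] z5-95 [0.009 0.049 0.053]
    rect top 416.2 222.0 43.2 41.7 72.0
raw_0_mid 0.56 [317.1, 191.8, 364.2, 203.5] 250 med [ 0.628 -0.052  0.07 ] z5-95 [0.019 0.07  0.111]
    rect top 631.9 -81.9 15.6 9.6 88.7
bored_0_mid 0.56 [277.2, 166.4, 296.2, 174.5] 152 med [0.662 0.112 0.066] z5-95 [0.038 0.066 0.071]
    rect top 659.3 113.4 31.7 40.8 7.8
tray_in 0.57 [396.4, 251.0, 473.7, 332.3] 3977 med [ 0.493 -0.388  0.01 ] z5-95 [0.006 0.01  0.03 ]
    rect top 494.4 -385.8 150.7 184.5 85.9
sanding_block 0.8 [338.3, 267.4, 378.1, 316.1] 1059 med [ 0.422 -0.189  0.043] z5-95 [0.037 0.043 0.047]
    rect top 423.7 -190.5 66.0 108.8 79.3
wood_offcut 0.56 [442.1, 186.7, 475.0, 245.7] 1006 med [ 0.711 -0.382  0.039] z5-95 [0.014 0.039 0.043]
    rect top 714.9 -384.1 160.1 43.1 0.2
```

View pics/jigtop.png

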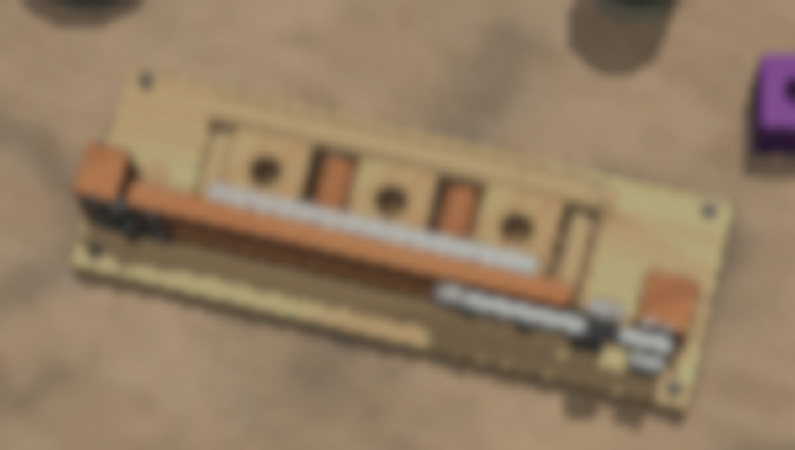

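```bash
python3 - <<'E'
from h import *
c=cap('top')
W=world(c); v,u=np.mgrid[0:400,0:640]
roi=(u>225)&(u<375)&(v>145)&(v<222)&(c['depth']>0)
q=W[roi&(W[...,2]>.010)&(W[...,2]<.03)]
R=cv2.minAreaRect((q[:,:2]*1000).astype(np.float32));print('base',R)
q=W[roi&(W[...,2]>.010)]
R=cv2.minAreaRect((q[:,:2]*1000).astype(np.float32));print('all',R)
print('bench z',np.median(W[(W[...,2]<.02)&(W[...,2]>-.02)][:,2]))
q=W[roi&(W[...,2]>.075)]
print('gate top z',np.median(q[:,2]))
# height profile: fence: z .056
# raws
roi=(u>155)&(u<235)&(v>160)&(v<255)&(W[...,2]>.04)&(W[...,2]<.06)
n,l,s,ce=cv2.connectedComponentsWithStats(roi.astype(np.uint8))
for i in range(1,n):
    if s[i,4]<60: continue
    q=W[l==i]; print('raw',ce[i],s[i,4],cv2.minAreaRect((q[:,:2]*1000).astype(np.float32)),np.median(q[:,2]))
# bored tops
roi=(u>265)&(u<350)&(v>160)&(v<200)&(W[...,2]>.062)&(W[...,2]<.0705)
n,l,s,ce=cv2.connectedComponentsWithStats(roi.astype(np.uint8))
for i in range(1,n):
    if s[i,4]<30: continue
    q=W[l==i]; print('bored',ce[i],s[i,4],cv2.minAreaRect((q[:,:2]*1000).astype(np.float32)),np.median(q[:,2]))
# tab
q=W[(W[...,2]>.09)&(u>225)&(u<375)&(v>145)&(v<222)];print('tab',len(q),q.mean(0),q.min(0),q.max(0))
# full tray
E
```

```text
base ((667.957763671875, 41.142059326171875), (136.54052734375, 343.7984619140625), 6.397214889526367)
all ((667.957763671875, 41.142059326171875), (136.54052734375, 343.7984619140625), 6.397214889526367)
bench z 0.0017370435465037248
gate top z 0.07736382035525635
raw [196.91266376 175.87336245] 229 ((564.1652221679688, 347.60491943359375), (44.3470458984375, 41.50703048706055), 57.903011322021484) 0.04907765688389043
raw [173.9218107  210.78600823] 243 ((448.84991455078125, 364.46868896484375), (42.53438949584961, 43.15134811401367), 9.90872573852539) 0.04927956438180359
raw [216.51012146 238.97975709] 247 ((416.3819580078125, 222.46981811523438), (43.900203704833984, 41.74952697753906), 72.45110321044922) 0.04908403780808768
bored [285.4351145  169.72519084] 131 ((658.9732055664062, 114.24817657470703), (33.030513763427734, 42.658878326416016), 7.088423252105713) 0.06718369819814529
bored [308.68421053 175.2406015 ] 133 ((666.1275634765625, 46.63205337524414), (33.63508224487305, 42.043819427490234), 7.715211868286133) 0.06736978066040034
bored [332.48507463 181.1119403 ] 134 ((670.7536010742188, -21.108243942260742), (40.58843994140625, 41.85745620727539), 5.281004428863525) 0.06730782132245017
bored [325.47058824 196.61764706] 34 ((625.3324584960938, -19.591747283935547), (14.285520553588867, 30.965621948242188), 5.7757062911987305) 0.06836428974723208
tab 82 [ 0.44617946 -0.10860176  0.75765743] [ 0.30879101 -0.12870478  0.09020216] [ 0.6364833  -0.07300427  1.24260566]
```

```bash
cat >> h.py <<'E'
from scipy.spatial.transform import Rotation as Ro
def cur():
    o=r.get_obs(); q=o['tool_rot']; return o['position'],Ro.from_quat([q[1],q[2],q[3],q[0]])
def down(phi):
    "tool down, jaw (tool y) axis at angle phi deg from world x"
    f=np.radians(phi); y=np.array([np.cos(f),np.sin(f),0]); z=np.array([0,0,-1.]); return Ro.from_matrix(np.stack([np.cross(y,z),y,z],1))
def near(R,phi):
    a,b=down(phi),down(phi+180)
    return a if (R.inv()*a).magnitude()<(R.inv()*b).magnitude() else b
def plan(p1,R1,n=None,g=1,p0=None,R0=None,vmax=50):
    if p0 is None: p0,R0=cur()
    d=np.asarray(p1)-p0; rv=(R0.inv()*R1).as_rotvec()
    m=max(1,int(np.ceil(max(np.linalg.norm(d)*1000/vmax,np.abs(rv).max()/.16)))); n=n or m
    R=R0; S=Ro.from_rotvec(rv/n)
    print('from',np.round(p0,4),'to',np.round(p1,4),'n',n,'(min',m,')')
    for i in range(n):
        s=R.inv().apply(d/n)*1000; print(', '.join('%.1f'%x for x in s)+', '+', '.join('%.3f'%x for x in rv/n)+', %g,'%g); R=R*S
    return p1,R1
E
python3 - <<'E'
from h import *
c=cap('wrist');V=c['view'];p,R=cur()
cw=-V[:3,:3].T@V[:3,3];print('cam off tool',R.inv().apply(cw-p),'axis z in tool',R.inv().apply(V[2,:3]),c['cx'],c['cy'])
plan([0.57,0.06,0.33],near(R,95),g=1)
E
```

```text
cam off tool [ 0.07811471  0.00042066 -0.14275006] axis z in tool [-0.30638205  0.0009967   0.95190811] 317.7197625148467 198.64024615904646
from [0.1708 0.6012 0.2313] to [0.57 0.06 0.33] n 14 (min 14 )
-38.0, -29.4, -7.0, 0.000, -0.000, -0.026, 1,
-37.2, -30.4, -7.0, 0.000, -0.000, -0.026, 1,
-36.4, -31.3, -7.0, 0.000, -0.000, -0.026, 1,
-35.6, -32.3, -7.0, 0.000, -0.000, -0.026, 1,
-34.7, -33.2, -7.0, 0.000, -0.000, -0.026, 1,
-33.9, -34.1, -7.0, 0.000, -0.000, -0.026, 1,
-33.0, -34.9, -7.0, 0.000, -0.000, -0.026, 1,
-32.0, -35.8, -7.0, 0.000, -0.000, -0.026, 1,
-31.1, -36.6, -7.0, 0.000, -0.000, -0.026, 1,
-30.1, -37.4, -7.0, 0.000, -0.000, -0.026, 1,
-29.2, -38.2, -7.0, 0.000, -0.000, -0.026, 1,
-28.2, -38.9, -7.0, 0.000, -0.000, -0.026, 1,
-27.1, -39.6, -7.0, 0.000, -0.000, -0.026, 1,
-26.1, -40.3, -7.0, 0.000, -0.000, -0.026, 1,
```

```bash
python3 -m creep '[-38,-29,-7,0,0,-0.026,1,-37,-30,-7,0,0,-0.026,1,-36,-31,-7,0,0,-0.026,1,-36,-32,-7,0,0,-0.026,1,-35,-33,-7,0,0,-0.026,1,-34,-34,-7,0,0,-0.026,1,-33,-35,-7,0,0,-0.026,1]' 30; python3 -m creep '[-32,-36,-7,0,0,-0.026,1,-31,-37,-7,0,0,-0.026,1,-30,-37,-7,0,0,-0.026,1,-29,-38,-7,0,0,-0.026,1,-28,-39,-7,0,0,-0.026,1,-27,-40,-7,0,0,-0.026,1,-26,-40,-7,0,0,-0.026,1,0,0,0,0,0,0,1]'
python3 - <<'E'
from h import *
c=cap('wrist','w1.png');print(cur()[0])
W=world(c);q=W.reshape(-1,3);print('bench',np.median(q[np.abs(q[:,2])<.015][:,2]))
np.savez('w1.npz',W=W,img=c['img'],d=c['depth'],view=c['view'])
E
```

```text
clock: 1.68
position: [0.3717, 0.3308, 0.2808]
tool_rot: [0.0, 0.047, 0.999, 0.0]
ft_force: [0.3, 0.3, 0.3]
grip_width: 0.0855
clock: 2.68
position: [0.571, 0.0589, 0.3296]
tool_rot: [0.0, -0.042, 0.999, -0.0]
ft_force: [-0.1, 0.2, -0.0]
grip_width: 0.0854
[0.57015376 0.06037051 0.32926793]
bench -8.75217716217458e-06
```

View pics/w1.png

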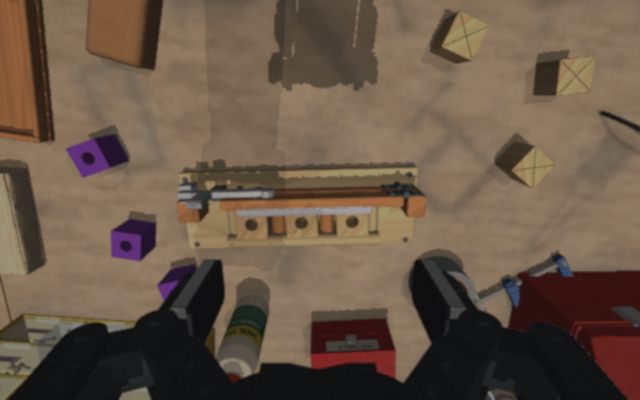

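```bash
cat > fit.py <<'E'
from h import *
from scipy.optimize import minimize
def model(x,y):
    z=np.zeros_like(x)
    def b(x0,x1,y0,y1,h): z[(x>x0)&(x<x1)&(y>y0)&(y<y1)]=h
    b(-62,58,-178,166,18); b(23,42,-100,100,56); b(-38,-8,138,162,75); b(-37.5,-23.5,-102,136,75)
    return z
def fit(W,x0=(664,44,5)):
    q=W.reshape(-1,3)*1000
    q=q[(q[:,0]>540)&(q[:,0]<780)&(q[:,1]>-180)&(q[:,1]<260)&(q[:,2]<90)&(q[:,2]>-10)]
    def cost(v):
        f=np.radians(v[2]);d=q[:,:2]-v[:2];x=d[:,0]*np.cos(f)+d[:,1]*np.sin(f);y=-d[:,0]*np.sin(f)+d[:,1]*np.cos(f)
        k=(x>-90)&(x<90)&(y>-205)&(y<195)&~((x>-24)&(x<24)&(y<110)&(y>-110))&~((x<-24)&(x>-62)&(y<-50))
        return np.minimum(np.abs(q[k,2]-model(x[k],y[k])),12).mean()
    best=None
    for dx in (-8,0,8):
      for dy in (-8,0,8):
        s=minimize(cost,np.array(x0)+[dx,dy,0],method='Nelder-Mead',options=dict(initial_simplex=np.array(x0)+[dx,dy,0]+np.array([[0,0,0],[6,0,0],[0,6,0],[0,0,2]])))
        if best is None or s.fun<best.fun: best=s
    return best
E
python3 - <<'E'
from fit import *
z=np.load('w1.npz');s=fit(z['W']);print('wrist',s.x,s.fun)
c=cap('top');s2=fit(world(c));print('top',s2.x,s2.fun)
W=z['W'];v,u=np.mgrid[0:400,0:640]
f=np.radians(s.x[2]);C,S=np.cos(f),np.sin(f)
def tojig(q): d=q*1000-np.r_[s.x[:2],0]; return np.stack([d[:,0]*C+d[:,1]*S,-d[:,0]*S+d[:,1]*C,d[:,2]],1)
roi=(u>225)&(u<375)&(v>205)&(v<245)&(W[...,2]>.063)&(W[...,2]<.0695)
n,l,st,ce=cv2.connectedComponentsWithStats(roi.astype(np.uint8))
for i in range(1,n):
    if st[i,4]<60: continue
    q=tojig(W[l==i]); print('bored',ce[i],st[i,4],cv2.minAreaRect(q[:,:2].astype(np.float32)),np.median(q[:,2]))
q=W[(u>170)&(u<280)&(v>170)&(v<215)&(W[...,2]>.085)];t=tojig(q);print('tab jig',len(t),np.percentile(t,[2,50,98],axis=0))
roi=(u>430)&(u<620)&(v>5)&(v<200)&(W[...,2]>.042)&(W[...,2]<.054)
n,l,st,ce=cv2.connectedComponentsWithStats(roi.astype(np.uint8))
for i in range(1,n):
    if st[i,4]<60: continue
    q=W[l==i]; print('raw',ce[i],st[i,4],cv2.minAreaRect((q[:,:2]*1000).astype(np.float32)),np.median(q[:,2]))
E
```

```text
wrist [659.74771295  44.37038836   6.27387072] 2.200242549145871
top [661.9081634   46.20751235   6.45752946] 3.4326414776793928
bored [250.77974277 227.23151125] 622 ((0.7762374877929688, -67.54508209228516), (42.395118713378906, 41.12487030029297), 89.06392669677734) 65.66226270315292
bored [300.95704467 226.38487973] 582 ((4.09400749206543, -0.06803703308105469), (33.18296432495117, 42.06727600097656), 2.113565683364868) 65.74443202400401
bored [351.52693603 225.24074074] 594 ((4.646241188049316, 68.09831237792969), (32.91011047363281, 41.82852554321289), 0.5929067730903625) 65.77837186887025
tab jig 258 [[-164.62433175 -131.4869928    87.04785437]
 [ -45.94576118 -119.8560125   107.11515203]
 [ -38.79422783   26.33902418  472.27806523]]
raw [464.225017    35.54792658] 1471 ((413.8265380859375, 220.37066650390625), (42.45042037963867, 42.47554016113281), 72.48310852050781) 0.0484045167221428
raw [573.3710507   75.32549596] 1361 ((445.9525146484375, 363.42877197265625), (42.05080795288086, 43.97527313232422), 11.559605598449707) 0.0484750073572256
raw [531.82099344 166.11715089] 1067 ((561.1847534179688, 345.3696594238281), (43.013694763183594, 42.40361785888672), 57.54726028442383) 0.048256517642483954
```

```bash
cat >> h.py <<'E'
J=[659.7,44.4,6.27]
def jig(x,y,z):
    f=np.radians(J[2]);return np.array([J[0]+x*np.cos(f)-y*np.sin(f),J[1]+x*np.sin(f)+y*np.cos(f),z])/1000
def tojig(q):
    f=np.radians(J[2]);d=np.asarray(q)*1000-np.r_[J[:2],0];return np.stack([d[...,0]*np.cos(f)+d[...,1]*np.sin(f),-d[...,0]*np.sin(f)+d[...,1]*np.cos(f),d[...,2]],-1)
E
python3 - <<'E'
from h import *
o=r.get_obs();print(np.round(o['qpos'],2));p,R=cur()
t=jig(-43.5,-124,145);print(t)
plan(t,near(R,J[2]),g=0)
E
```

```text
[-0.02 -0.11  1.61  0.    1.64 -1.68]
[ 0.63000272 -0.08360907  0.145     ]
from [0.5696 0.0613 0.3291] to [ 0.63   -0.0836  0.145 ] n 10 (min 10 )
-4.8, -15.0, 18.4, -0.000, -0.000, 0.155, 0,
-7.0, -14.0, 18.4, -0.000, -0.000, 0.155, 0,
-9.1, -12.8, 18.4, -0.000, -0.000, 0.155, 0,
-11.0, -11.2, 18.4, -0.000, -0.000, 0.155, 0,
-12.6, -9.4, 18.4, -0.000, -0.000, 0.155, 0,
-13.9, -7.4, 18.4, -0.000, -0.000, 0.155, 0,
-14.8, -5.1, 18.4, -0.000, -0.000, 0.155, 0,
-15.5, -2.8, 18.4, -0.000, -0.000, 0.155, 0,
-15.7, -0.4, 18.4, -0.000, -0.000, 0.155, 0,
-15.6, 2.0, 18.4, -0.000, -0.000, 0.155, 0,
```

```bash
python3 -m creep '[-4.8,-15,18,0,0,0.155,0,-7,-14,18,0,0,0.155,0,-9,-12.8,18,0,0,0.155,0,-11,-11.2,18,0,0,0.155,0,-12.6,-9.4,18,0,0,0.155,0,-13.9,-7.4,18,0,0,0.155,0,-14.8,-5.1,18,0,0,0.155,0]' 
python3 -m creep '[-15.5,-2.8,18,0,0,0.155,0,-15.7,-0.4,18,0,0,0.155,0,-15.6,2,18,0,0,0.155,0,0,0,0,0,0,0,0]' 
python3 - <<'E'
from h import *
c=cap('wrist','w2.png');p,R=cur();print(p,R.as_euler('zyx',degrees=True))
W=world(c);v,u=np.mgrid[0:400,0:640]
q=W.reshape(-1,3);t=tojig(q);k=(t[:,2]>90)&(t[:,2]<115)&(t[:,0]>-65)&(t[:,0]<-25)&(t[:,1]>-145)&(t[:,1]<-100)
print(k.sum(),np.percentile(t[k],[2,50,98],axis=0))
print('proj tab',proj(c,jig(-43.5,-124,107)))
E
```

```text
clock: 3.65
position: [0.6116, -0.0388, 0.2028]
tool_rot: [-0.0, 0.48, 0.877, 0.0]
ft_force: [0.6, 0.4, 0.1]
grip_width: 0.0427
clock: 4.15
position: [0.6287, -0.0825, 0.1473]
tool_rot: [-0.002, 0.667, 0.745, -0.001]
ft_force: [0.5, 0.3, -0.4]
grip_width: 0.0428
[ 0.62930822 -0.08235978  0.14867003] [-9.63803721e+01 -1.00208882e-01 -1.79950310e+02]
612 [[ -47.51907372 -131.80100569   91.87759842]
 [ -42.65019759 -120.28073589  108.46404214]
 [ -37.75598016 -114.48416503  110.50177233]]
proj tab (np.float64(318.5697214569361), np.float64(231.8469726916865))
```

View pics/w2.png

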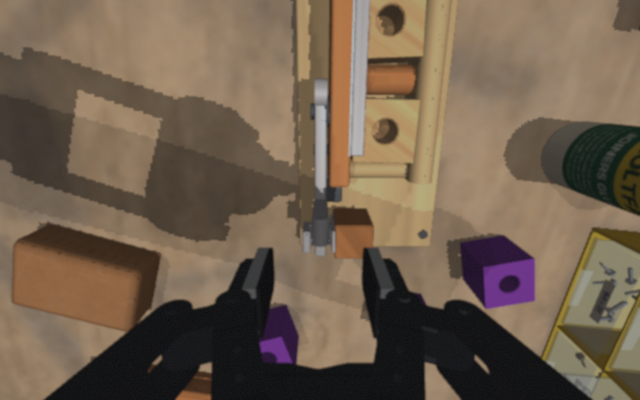

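```bash
python3 - <<'E'
from h import *
c=cap('wrist');p,R=cur()
W=world(c);t=tojig(W);k=(t[...,2]>85)&(t[...,2]<115)&(t[...,0]>-65)&(t[...,0]<-25)&(t[...,1]>-145)&(t[...,1]<-100)
v,u=np.where(k);print(u.min(),u.max(),v.min(),v.max())
for vv in range(v.min(),v.max()+1,5):
    s=t[vv][k[vv]];print(vv,len(s),np.round(s.mean(0),1),np.round(s[:,0].min(),1),np.round(s[:,0].max(),1))
im=cv2.cvtColor(c['img'],cv2.COLOR_RGB2BGR)[160:290,250:400];cv2.imwrite('pics/w2z.png',cv2.resize(im,None,fx=4.5,fy=4.5,interpolation=cv2.INTER_CUBIC))
E
```

```text
310 327 205 245
205 6 [ -43.1 -114.5   85.3] -45.9 -40.5
210 15 [ -42.5 -114.8   94.3] -47.1 -37.9
215 16 [ -42.8 -114.8  103.4] -47.4 -38.2
220 18 [ -42.8 -116.   108.8] -48.0 -37.6
225 18 [ -42.8 -119.4  108.5] -48.1 -37.6
230 18 [ -42.8 -122.6  108.6] -48.1 -37.5
235 18 [ -42.8 -125.9  108.6] -48.1 -37.4
240 17 [ -42.5 -129.3  108.5] -48.1 -37.4
245 8 [ -42.7 -132.2  109.4] -44.9 -40.6
```

View pics/w2z.png

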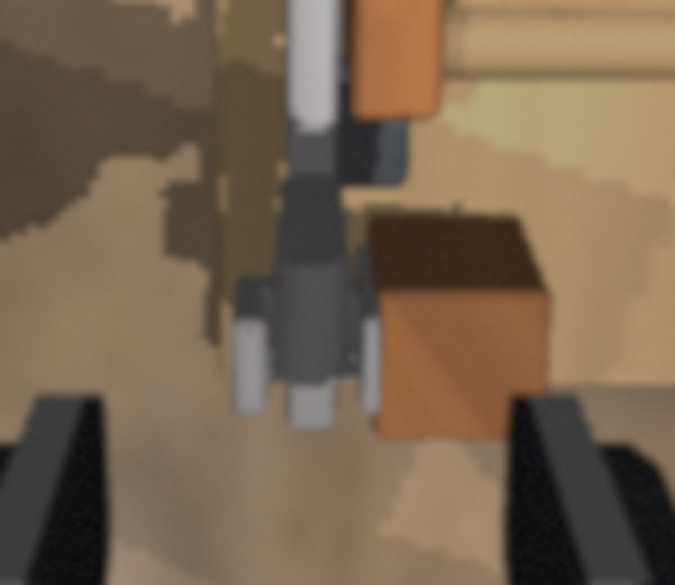

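```bash
sed -i 's/^J=.*/J=[660.4,45.0,6.27]/' h.py; python3 - <<'E'
from h import *
p,R=cur();print(p)
plan(jig(-43.5,-124,75),near(R,J[2]),g=0,n=3)
E
```

```text
[ 0.62985664 -0.08234456  0.14968276]
from [ 0.6299 -0.0823  0.1497] to [ 0.6307 -0.083   0.075 ] n 3 (min 2 )
-0.3, 0.3, 24.9, -0.000, -0.000, 0.001, 0,
-0.3, 0.3, 24.9, -0.000, -0.000, 0.001, 0,
-0.3, 0.3, 24.9, -0.000, -0.000, 0.001, 0,
```

```bash
python3 -m creep '[-0.3,0.3,25,0,0,0,0,-0.3,0.3,25,0,0,0,0,-0.3,0.3,24,0,0,0,0,0,0,0,0,0,0,0]'; python3 -m creep '[0,0,0,0,0,0,-1,0,0,0,0,0,0,-1,0,0,0,0,0,0,-1,0,0,0,0,0,0,-1,0,0,0,0,0,0,-1]' 40
python3 - <<'E'
from h import *
c=cap('wrist','w3.png')
E
```

```text
clock: 4.75
position: [0.6298, -0.0831, 0.0742]
tool_rot: [-0.001, 0.667, 0.745, -0.001]
ft_force: [0.0, -0.1, 0.2]
grip_width: 0.0428
clock: 5.38
position: [0.6305, -0.0846, 0.0776]
tool_rot: [-0.001, 0.668, 0.744, -0.001]
ft_force: [-7.8, 0.4, 6.4]
grip_width: 0.0095
```

View pics/w3.png

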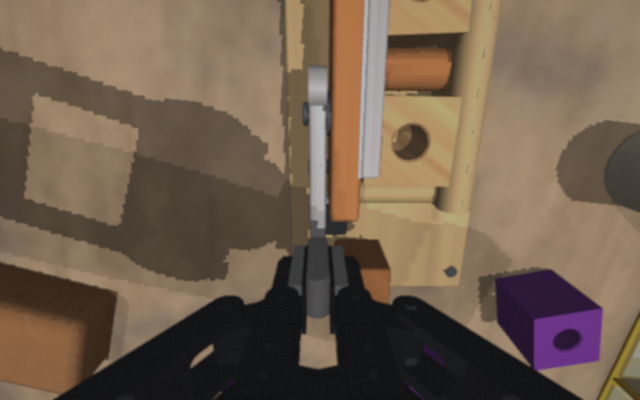

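```bash
cat >> h.py <<'E'
def arc(pt,ax,ang,n,g,p=None,R=None):
    "n rows turning the tool pose by ang about world axis ax through pt"
    if p is None: p,R=cur()
    S=Ro.from_rotvec(np.asarray(ax)*ang/n); p1=pt+S.apply(p-pt)
    s=R.inv().apply(p1-p)*1000; w=R.inv().apply(np.asarray(ax)*ang/n)
    print('row x',n,':',np.round(s,2),np.round(w,4))
    T=Ro.from_rotvec(np.asarray(ax)*ang); p2=pt+T.apply(p-pt); print('ends',p2); return p2,T*R
def jdir(x,y,z):
    f=np.radians(J[2]);return np.array([x*np.cos(f)-y*np.sin(f),x*np.sin(f)+y*np.cos(f),z])
E
python3 - <<'E'
from h import *
_,R=cur();p=jig(-43.5,-124,75);R=near(R,J[2])
p,R=arc(jig(-43.5,-55,62),-jdir(1,0,0),0.36,4,-1,p,R)
h=jig(-37.5,136,0)
arc(h,[0,0,-1],1.05,14,-1,p,R)
E
```

```text
row x 4 : [ 1.45  0.   -6.15] [-0.   -0.09  0.  ]
ends [ 0.62971951 -0.07406024  0.09847358]
row x 14 : [  1.08 -18.79  -0.41] [ 0.0264 -0.      0.0702]
ends [0.40195631 0.03301824 0.09847358]
```

```bash
python3 -m creep '[1.45,0,-6.15,0,-0.09,0,-1,1.45,0,-6.15,0,-0.09,0,-1,1.45,0,-6.15,0,-0.09,0,-1,1.45,0,-6.15,0,-0.09,0,-1,0,0,0,0,0,0,-1]'; python3 -m creep '[1,-9.4,-0.2,0.013,0,0.035,-1,0.5,-9.4,-0.2,0.013,0,0.035,-1,0.5,-9.4,-0.2,0.013,0,0.035,-1,0.5,-9.4,-0.2,0.013,0,0.035,-1]'
python3 - <<'E'
from h import *
c=cap('wrist','w4.png')
c=cap('top')
im=cv2.cvtColor(c['img'],cv2.COLOR_RGB2BGR)[130:240,220:390];cv2.imwrite('pics/t4.png',cv2.resize(im,None,fx=4.5,fy=4.5,interpolation=cv2.INTER_CUBIC))
E
```

```text
clock: 6.05
position: [0.6294, -0.0753, 0.1007]
tool_rot: [0.134, 0.656, 0.732, -0.121]
ft_force: [-5.7, -3.1, 3.0]
grip_width: 0.0093
clock: 6.55
position: [0.5927, -0.0758, 0.1006]
tool_rot: [0.125, 0.711, 0.68, -0.129]
ft_force: [-1.0, -3.7, 6.9]
grip_width: 0.0092
```

View pics/w4.png

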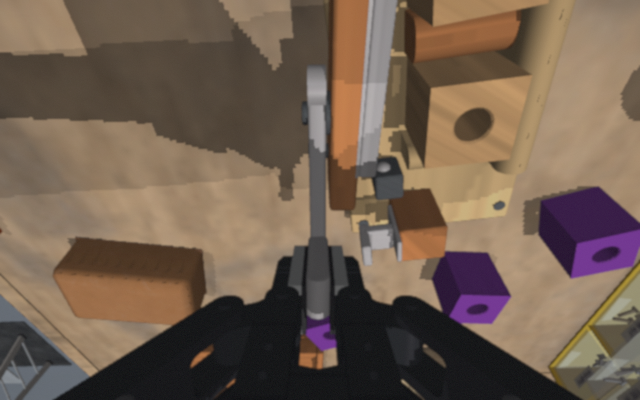

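View pics/t4.png

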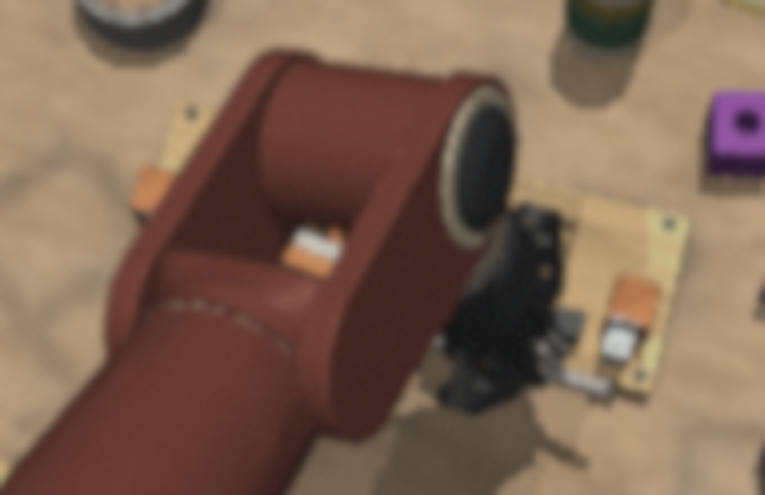

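```bash
python3 -m creep '[1.1,-18.8,-0.4,0.026,0,0.07,-1,1.1,-18.8,-0.4,0.026,0,0.07,-1,1.1,-18.8,-0.4,0.026,0,0.07,-1,1.1,-18.8,-0.4,0.026,0,0.07,-1,1.1,-18.8,-0.4,0.026,0,0.07,-1,1.1,-18.8,-0.4,0.026,0,0.07,-1,1.1,-18.8,-0.4,0.026,0,0.07,-1]'; python3 -m creep '[1.1,-18.8,-0.4,0.026,0,0.07,-1,1.1,-18.8,-0.4,0.026,0,0.07,-1,1.1,-18.8,-0.4,0.026,0,0.07,-1,1.1,-18.8,-0.4,0.026,0,0.07,-1,1.1,-18.8,-0.4,0.026,0,0.07,-1,1.1,-18.8,-0.4,0.026,0,0.07,-1]'
python3 - <<'E'
from h import *
c=cap('wrist','w5.png'); print(r.get_obs()['qpos'].round(2))
E
```

```text
clock: 7.52
position: [0.4682, -0.034, 0.1004]
tool_rot: [0.088, 0.863, 0.472, -0.157]
ft_force: [-2.3, -5.5, 9.6]
grip_width: 0.0092
clock: 8.28
position: [0.3906, 0.0481, 0.1002]
tool_rot: [0.051, 0.946, 0.268, -0.172]
ft_force: [-4.8, -5.0, 13.6]
grip_width: 0.0096
[ 0.06 -0.15  2.06 -0.17  1.54  1.11]
```

View pics/w5.png

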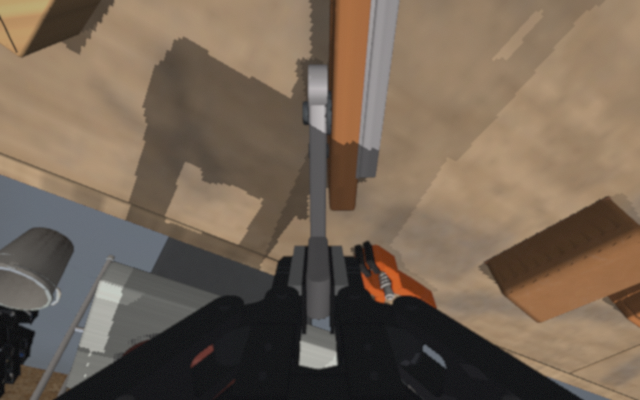

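```bash
python3 -m creep '[-1.2,0,6.2,0,0.09,0,-1,-1.2,0,6.2,0,0.09,0,-1,-1.2,0,6.2,0,0.09,0,-1,-1.2,0,6.2,0,0.09,0,-1,0,0,0,0,0,0,0,0,0,0,0,0,0,0,0,0,-40,0,0,0,0]'; python3 -m creep '[0,0,-50,0,0,0,0.27,0,0,-50,0,0,0,0.27]'
python3 - <<'E'
from h import *
p,R=cur();print(r.get_obs()['qpos'].round(2),R.as_matrix().round(2).tolist())
t=jig(0,-68,180)
plan(t,down(J[2]+90),g=0.27)
E
```

```text
clock: 9.2
position: [0.3806, 0.0438, 0.1121]
tool_rot: [-0.0, 0.961, 0.276, -0.002]
ft_force: [0.5, -0.1, 0.9]
grip_width: 0.0429
clock: 9.45
position: [0.3828, 0.0439, 0.2163]
tool_rot: [0.001, 0.961, 0.276, 0.001]
ft_force: [0.1, 1.0, -0.3]
grip_width: 0.0541
[-0.08 -0.58  2.15 -0.    1.56  0.93] [[0.85, 0.53, 0.0], [0.53, -0.85, -0.0], [0.0, 0.0, -1.0]]
from [0.3828 0.0439 0.2163] to [ 0.6678 -0.0226  0.18  ] n 17 (min 17 )
12.1, 12.2, 2.2, 0.000, 0.000, -0.158, 0.27,
10.1, 14.0, 2.2, 0.000, 0.000, -0.158, 0.27,
7.7, 15.4, 2.2, 0.000, 0.000, -0.158, 0.27,
5.2, 16.4, 2.2, 0.000, 0.000, -0.158, 0.27,
2.6, 17.0, 2.2, 0.000, 0.000, -0.158, 0.27,
-0.2, 17.2, 2.2, 0.000, 0.000, -0.158, 0.27,
-2.9, 17.0, 2.2, 0.000, 0.000, -0.158, 0.27,
-5.5, 16.3, 2.2, 0.000, 0.000, -0.158, 0.27,
-8.0, 15.2, 2.2, 0.000, 0.000, -0.158, 0.27,
-10.3, 13.8, 2.2, 0.000, 0.000, -0.158, 0.27,
-12.4, 12.0, 2.2, 0.000, 0.000, -0.158, 0.27,
-14.1, 9.9, 2.2, 0.000, 0.000, -0.158, 0.27,
-15.5, 7.5, 2.2, 0.000, 0.000, -0.158, 0.27,
-16.5, 5.0, 2.1, 0.000, 0.000, -0.158, 0.27,
-17.1, 2.3, 2.1, 0.000, 0.000, -0.158, 0.27,
-17.2, -0.4, 2.1, 0.000, 0.000, -0.158, 0.27,
-16.9, -3.1, 2.1, 0.000, 0.000, -0.158, 0.27,
```

```bash
python3 -m creep '[0,0,0,0,0,-0.18,0.27,0,0,0,0,0,-0.18,0.27,0,0,0,0,0,-0.18,0.27,0,0,0,0,0,-0.18,0.27,0,0,0,0,0,-0.18,0.27,0,0,0,0,0,-0.18,0.27,0,0,0,0,0,-0.18,0.27,0,0,0,0,0,-0.18,0.27]';python3 -m creep '[0,0,0,0,0,-0.18,0.27,0,0,0,0,0,-0.18,0.27,0,0,0,0,0,-0.18,0.27,0,0,0,0,0,-0.18,0.27,0,0,0,0,0,-0.18,0.27,0,0,0,0,0,-0.18,0.27,0,0,0,0,0,-0.18,0.27]'
python3 - <<'E'
from h import *
p,R=cur();print(r.get_obs()['qpos'].round(2))
t=jig(-30,-40,200)
plan(t,down(J[2]+90),g=0.27)
E
```

```text
clock: 10.45
position: [0.3831, 0.0439, 0.2149]
tool_rot: [0.002, 0.538, 0.843, 0.0]
ft_force: [-0.3, 0.2, 0.7]
grip_width: 0.0542
clock: 11.32
position: [0.3831, 0.0439, 0.2149]
tool_rot: [0.002, -0.062, 0.998, -0.001]
ft_force: [-0.8, -0.6, 1.0]
grip_width: 0.0541
[-0.08 -0.57  2.15 -0.    1.56 -1.77]
from [0.3831 0.0439 0.2149] to [0.6349 0.002  0.2   ] n 6 (min 6 )
-40.8, -12.1, 2.6, -0.000, 0.001, 0.002, 0.27,
-40.8, -12.0, 2.6, -0.000, 0.001, 0.002, 0.27,
-40.8, -11.9, 2.6, -0.000, 0.001, 0.002, 0.27,
-40.9, -11.8, 2.6, -0.000, 0.001, 0.002, 0.27,
-40.9, -11.7, 2.5, -0.000, 0.001, 0.002, 0.27,
-40.9, -11.6, 2.5, -0.000, 0.001, 0.002, 0.27,
```

```bash
python3 -m creep '[-41,-12,2.6,0,0,0,0.27,-41,-12,2.6,0,0,0,0.27,-41,-12,2.6,0,0,0,0.27,-41,-12,2.6,0,0,0.004,0.27,-41,-12,2.6,0,0,0.004,0.27,-41,-12,2.6,0,0,0.004,0.27,0,0,0,0,0,0,0.27]'
cat >> h.py <<'E'
def tops(c,zlo,zhi,amin=200,roi=None):
    W=world(c);m=(W[...,2]>zlo)&(W[...,2]<zhi)
    if roi is not None: m&=roi(W)
    n,l,st,ce=cv2.connectedComponentsWithStats(m.astype(np.uint8));out=[]
    for i in range(1,n):
        if st[i,4]<amin: continue
        q=W[l==i];(a,b),(w,h),an=cv2.minAreaRect((q[:,:2]*1000).astype(np.float32))
        rgb=np.median(c['img'][l==i],0)
        print('top px',ce[i].round(),st[i,4],'xy %.1f %.1f size %.1f %.1f ang %.1f'%(a,b,w,h,an),'z %.4f'%np.median(q[:,2]),'jig',tojig([a/1000,b/1000,0])[:2].round(1),rgb)
E
python3 - <<'E'
from h import *
c=cap('wrist','w6.png');print(cur()[0])
tops(c,.060,.0715,roi=lambda W:(tojig(W)[...,0]>-30))
E
```

```text
clock: 12.2
position: [0.6373, 0.0002, 0.1984]
tool_rot: [0.001, -0.052, 0.999, -0.001]
ft_force: [0.2, 0.0, -0.0]
grip_width: 0.054
[6.36084423e-01 5.62333402e-04 1.98895581e-01]
top px [363. 214.] 1922 xy 659.6 44.1 size 43.5 42.2 ang 8.4 z 0.0659 jig [-0.9 -0.9] [174. 142.  99.]
top px [438. 214.] 1994 xy 652.3 111.7 size 42.9 42.8 ang 8.2 z 0.0660 jig [-0.7 67.2] [173. 140.  97.]
top px [288. 215.] 1891 xy 668.1 -23.0 size 43.1 41.8 ang 5.0 z 0.0659 jig [  0.3 -68.5] [161. 127.  89.]
top px [272. 354.] 338 xy 827.5 -25.6 size 48.3 14.2 ang 81.6 z 0.0654 jig [158.4 -88.4] [36.  44.  37.5]
top px [451. 392.] 319 xy 854.5 170.5 size 3.6 39.8 ang 9.5 z 0.0665 jig [206.7 103.6] [56. 47. 43.]
```

View pics/w6.png

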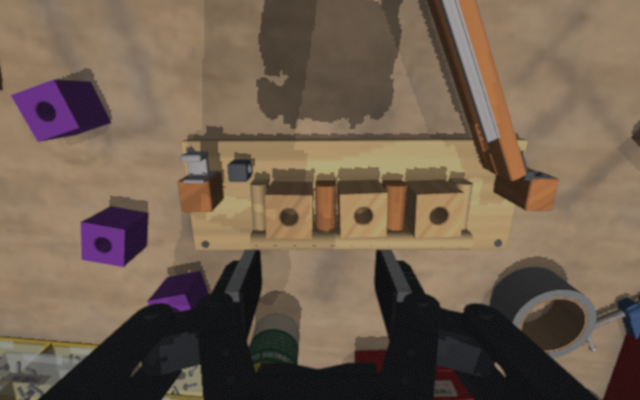

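```bash
python3 - <<'E'
from h import *
p,R=cur()
plan([.668,-.0228,.085],down(J[2]+90),g=0.27,n=3)
E
```

```text
from [6.361e-01 6.000e-04 1.989e-01] to [ 0.668  -0.0228  0.085 ] n 3 (min 3 )
-9.7, -8.8, 38.0, -0.000, 0.000, -0.001, 0.27,
-9.7, -8.8, 38.0, -0.000, 0.000, -0.001, 0.27,
-9.7, -8.9, 38.0, -0.000, 0.000, -0.001, 0.27,
```

```bash
python3 -m creep '[-9.7,-8.8,38,0,0,0,0.27,-9.7,-8.8,38,0,0,0,0.27,-9.7,-8.8,38,0,0,0,0.27,0,0,0,0,0,0,0.27]'
python3 - <<'E'
from h import *
c=cap('wrist','w7.png');print(cur()[0])
tops(c,.060,.0715,roi=lambda W:(tojig(W)[...,0]>-30))
E
```

```text
clock: 12.75
position: [0.6644, -0.0226, 0.0826]
tool_rot: [-0.002, -0.052, 0.999, -0.0]
ft_force: [-0.3, -0.2, -0.1]
grip_width: 0.0542
[ 0.66605681 -0.02266125  0.08543396]
top px [160. 216.] 769 xy 659.4 -109.2 size 24.4 27.7 ang 6.2 z 0.0604 jig [ -17.8 -153.2] [149.  98.  61.]
top px [442. 244.] 5060 xy 659.7 43.9 size 43.4 42.8 ang 8.0 z 0.0660 jig [-0.8 -1. ] [186. 148. 103.]
top px [563. 246.] 5894 xy 652.6 111.7 size 43.3 44.2 ang 8.5 z 0.0660 jig [-0.5 67.1] [184. 146. 102.]
top px [316. 248.] 5175 xy 668.3 -23.0 size 43.3 42.1 ang 5.3 z 0.0659 jig [  0.4 -68.5] [157. 123.  86.]
```

View pics/w7.png

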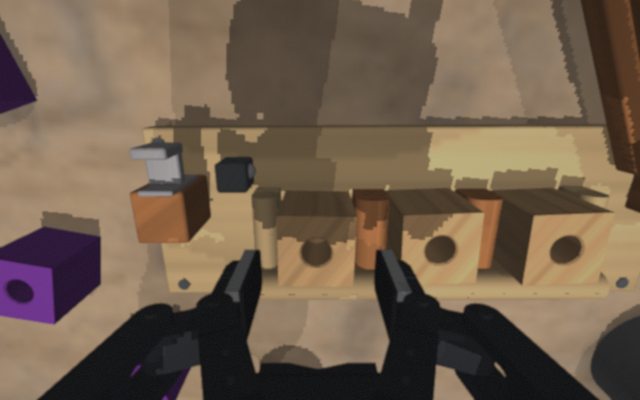

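```bash
python3 -m creep '[-1,0,20,0,0,0,0.27,-1,0,18,0,0,0,0.27,0,0,0,0,0,0,0.27]'; python3 -m creep '[0,0,0,0,0,0,-1,0,0,0,0,0,0,-1,0,0,0,0,0,0,-1,0,0,0,0,0,0,-1]' 40; python3 -m creep '[0,0,-20,0,0,0,-1,0,0,-40,0,0,0,-1,0,0,-40,0,0,0,-1,0,0,0,0,0,0,-1]'
python3 - <<'E'
from h import *
c=cap('wrist','w8.png');print(cur()[0])
tops(c,.025,.034,amin=100,roi=lambda W:W[...,0]<.62)
E
```

```text
clock: 13.18
position: [0.6681, -0.0227, 0.0463]
tool_rot: [0.0, -0.053, 0.999, -0.001]
ft_force: [-0.5, 0.3, -0.5]
grip_width: 0.0546
clock: 13.68
position: [0.6699, -0.0232, 0.0488]
tool_rot: [0.002, -0.053, 0.999, -0.001]
ft_force: [0.2, -0.2, -1.8]
grip_width: 0.0412
clock: 14.18
position: [0.6729, -0.0234, 0.1559]
tool_rot: [0.008, -0.053, 0.999, -0.002]
ft_force: [-0.3, -0.4, -0.6]
grip_width: 0.0408
[ 0.6712113  -0.0232327   0.15261581]
top px [534.  68.] 1038 xy 564.9 132.5 size 111.8 2.7 ang 32.1 z 0.0296 jig [-85.4  97.4] [54. 38. 26.]
top px [67. 61.] 545 xy 596.5 -223.8 size 21.1 47.8 ang 85.0 z 0.0296 jig [ -92.9 -260.2] [40. 22. 50.]
top px [31. 65.] 113 xy 599.7 -250.6 size 12.7 3.9 ang 0.5 z 0.0310 jig [ -92.6 -287.2] [39. 22. 48.]
```

View pics/w8.png

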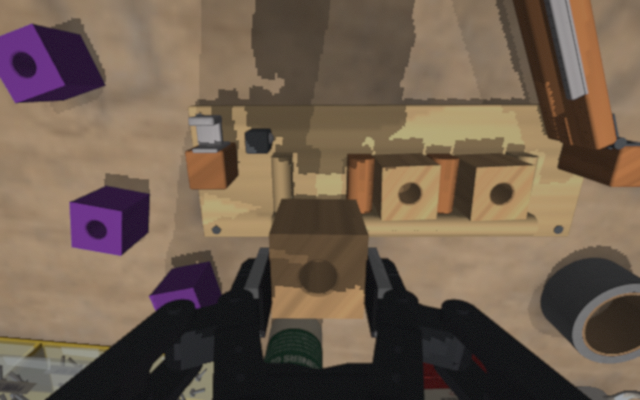

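```bash
cat >> h.py <<'E'
T=[492.4,-388.,-4.1]
def tray(x,y,z):
    f=np.radians(T[2]);return np.array([T[0]+x*np.cos(f)-y*np.sin(f),T[1]+x*np.sin(f)+y*np.cos(f),z])/1000
E
python3 - <<'E'
from h import *
p,R=cur();print(r.get_obs()['qpos'].round(2))
plan(tray(52,0,170),near(R,90+T[2]),g=-1,n=9)
E
```

```text
[-0.14  0.21  1.57 -0.    1.35 -1.82]
from [ 0.6712 -0.0232  0.1526] to [ 0.5443 -0.3917  0.17  ] n 9 (min 8 )
18.3, -39.2, -2.0, -0.000, 0.001, 0.020, -1,
17.5, -39.6, -2.0, -0.000, 0.001, 0.020, -1,
16.8, -39.9, -1.9, -0.000, 0.001, 0.020, -1,
16.0, -40.3, -1.9, -0.000, 0.001, 0.020, -1,
15.2, -40.6, -1.9, -0.000, 0.001, 0.020, -1,
14.4, -40.8, -1.9, -0.000, 0.001, 0.020, -1,
13.6, -41.1, -1.9, -0.000, 0.001, 0.020, -1,
12.8, -41.4, -1.9, -0.000, 0.001, 0.020, -1,
12.0, -41.6, -1.9, -0.000, 0.001, 0.020, -1,
```

```bash
python3 -m creep '[18.3,-39.2,-2,0,0,0.02,-1,17.5,-39.6,-2,0,0,0.02,-1,16.8,-40,-2,0,0,0.02,-1,16,-40.3,-2,0,0,0.02,-1,15.2,-40.6,-2,0,0,0.02,-1,14.4,-40.8,-2,0,0,0.02,-1,13.6,-41,-2,0,0,0.02,-1,12.8,-41.4,-2,0,0,0.02,-1]'; python3 -m creep '[12,-41.6,-2,0,0,0.02,-1,0,0,0,0,0,0,-1]'
python3 - <<'E'
from h import *
c=cap('wrist','w9.png');print(cur()[0])
W=world(c);q=W[(W[...,2]>.022)&(W[...,2]<.034)&(W[...,0]<.62)&(W[...,1]<-.28)&(W[...,1]>-.5)]
print(len(q),cv2.minAreaRect((q[:,:2]*1000).astype(np.float32)),np.median(q[:,2]))
E
```

```text
clock: 15.22
position: [0.5547, -0.351, 0.1631]
tool_rot: [0.001, 0.028, 1.0, -0.0]
ft_force: [0.9, -0.2, -0.9]
grip_width: 0.0413
clock: 15.48
position: [0.54, -0.3933, 0.1654]
tool_rot: [0.001, 0.039, 0.999, -0.0]
ft_force: [0.2, 0.5, -0.9]
grip_width: 0.041
[ 0.5406091  -0.39174474  0.16530379]
7166 ((489.80169677734375, -408.3006591796875), (191.63938903808594, 183.27989196777344), 86.12528228759766) 0.027553836717049668
```

View pics/w9.png

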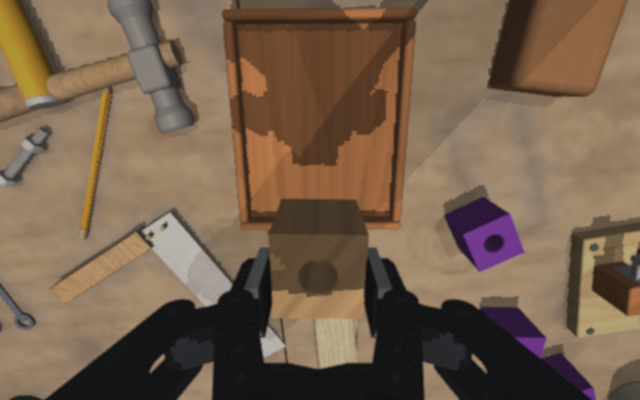

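```bash
python3 - <<'E'
from h import *
c=cap('wrist')
W=world(c);q=W[(W[...,2]>.022)&(W[...,2]<.034)&(W[...,0]<.60)&(W[...,1]<-.30)&(W[...,1]>-.475)]
print(len(q),cv2.minAreaRect((q[:,:2]*1000).astype(np.float32)),np.median(q[:,2]))
p,R=cur();print(p); plan(tray(52,0,60),near(R,90+T[2]),g=-1,n=2)
E
```

```text
7181 ((491.50103759765625, -387.7891845703125), (150.69212341308594, 183.772705078125), 86.13737487792969) 0.02753091351736736
[ 0.5411032  -0.39073937  0.1653595 ]
from [ 0.5411 -0.3907  0.1654] to [ 0.5443 -0.3917  0.06  ] n 2 (min 3 )
-1.5, -0.4, 52.7, 0.000, 0.001, -0.002, -1,
-1.5, -0.4, 52.7, 0.000, 0.001, -0.002, -1,
```

```bash
sed -i 's/^T=.*/T=[491.5,-387.8,-3.9]/' h.py; python3 -m creep '[-1,-0.4,52,0,0,0,-1,-1,-0.4,52,0,0,0,-1,0,0,20,0,0,0,-1,0,0,0,0,0,0,-1]'; python3 -m creep '[0,0,2,0,0,0,-1,0,0,0,0,0,0,-1]'
```

```text
clock: 16.08
position: [0.5444, -0.3911, 0.0421]
tool_rot: [0.001, 0.037, 0.999, -0.0]
ft_force: [0.4, -0.6, -1.0]
grip_width: 0.0408
clock: 16.32
position: [0.5449, -0.3927, 0.042]
tool_rot: [0.003, 0.037, 0.999, -0.001]
ft_force: [-0.8, -0.2, -0.7]
grip_width: 0.0415
```

```bash
python3 -m creep '[0,0,2,0,0,0,-1,0,0,0,0,0,0,-1]'; python3 -m creep '[0,0,0,0,0,0,0.4,0,0,0,0,0,0,0.4,0,0,-30,0,0,0,0.4,0,0,-40,0,0,0,0.4,0,0,-50,0,0,0,0.27,0,0,0,0,0,0,0.27]'
python3 - <<'E'
from h import *
c=cap('wrist','w10.png');tops(c,.050,.062,roi=lambda W:(W[...,1]<-.3))
p,R=cur(); plan(jig(-1,0,150),near(R,90+J[2]),g=0.27,n=9)
E
```

```text
clock: 16.58
position: [0.5442, -0.3925, 0.0389]
tool_rot: [0.002, 0.037, 0.999, -0.001]
ft_force: [-0.8, 0.2, 0.0]
grip_width: 0.0412
clock: 17.32
position: [0.5464, -0.3946, 0.1659]
tool_rot: [0.007, 0.037, 0.999, -0.005]
ft_force: [-0.5, 0.3, 0.2]
grip_width: 0.0542
top px [321. 186.] 2388 xy 542.4 -391.9 size 42.2 42.4 ang 85.3 z 0.0559 jig [-165.  -421.4] [161. 126.  88.]
from [ 0.5451 -0.3935  0.1624] to [0.6594 0.0449 0.15  ] n 9 (min 10 )
-9.0, 49.5, 1.2, -0.001, 0.001, -0.020, 0.27,
-10.0, 49.3, 1.2, -0.001, 0.001, -0.020, 0.27,
-11.0, 49.1, 1.2, -0.001, 0.001, -0.020, 0.27,
-12.0, 48.9, 1.3, -0.001, 0.001, -0.020, 0.27,
-13.0, 48.6, 1.3, -0.001, 0.001, -0.020, 0.27,
-14.0, 48.3, 1.3, -0.001, 0.001, -0.020, 0.27,
-15.0, 48.0, 1.3, -0.001, 0.001, -0.020, 0.27,
-16.0, 47.7, 1.3, -0.001, 0.001, -0.020, 0.27,
-17.0, 47.4, 1.4, -0.001, 0.001, -0.020, 0.27,
```

View pics/w10.png

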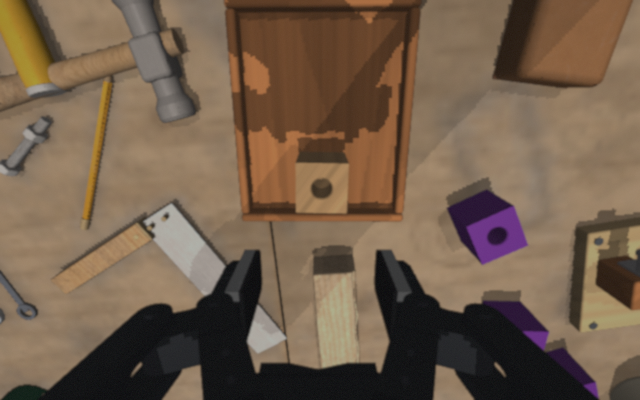

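```bash
python3 -m creep '[-9,49.5,1.2,0,0,-0.02,0.27,-10,49.3,1.2,0,0,-0.02,0.27,-11,49,1.2,0,0,-0.02,0.27,-12,49,1.3,0,0,-0.02,0.27,-13,48.6,1.3,0,0,-0.02,0.27,-14,48.3,1.3,0,0,-0.02,0.27,-15,48,1.3,0,0,-0.02,0.27,-16,47.7,1.3,0,0,-0.02,0.27]'; python3 -m creep '[-17,47.4,1.4,0,0,-0.02,0.27,0,0,55,0,0,0,0.27,0,0,0,0,0,0,0.27]'
python3 - <<'E'
from h import *
c=cap('wrist','w11.png');p,R=cur();print(p,R.as_matrix()[:2,1])
tops(c,.060,.0715,roi=lambda W:(tojig(W)[...,0]>-30))
plan(np.r_[.6597,.0439,.047],near(R,90+J[2]),g=0.27,n=2)
E
```

```text
clock: 18.38
position: [0.6449, -0.0011, 0.1461]
tool_rot: [0.0, -0.043, 0.999, -0.001]
ft_force: [0.3, 0.7, -0.4]
grip_width: 0.0543
clock: 18.75
position: [0.6536, 0.0465, 0.0844]
tool_rot: [-0.005, -0.053, 0.999, -0.001]
ft_force: [-0.4, -0.6, 0.5]
grip_width: 0.0543
[0.65589172 0.04582907 0.08781882] [-0.10510221  0.99446052]
top px [571. 221.] 663 xy 626.3 179.8 size 21.5 3.0 ang 7.0 z 0.0659 jig [-19.2 137.7] [56. 39. 26.]
top px [438. 248.] 4669 xy 652.6 111.8 size 43.2 42.9 ang 8.5 z 0.0660 jig [-0.5 67.3] [187. 150. 104.]
top px [311. 251.] 5035 xy 660.1 43.8 size 43.7 42.2 ang 8.1 z 0.0659 jig [-0.4 -1.2] [163. 128.  90.]
from [0.6559 0.0458 0.0878] to [0.6597 0.0439 0.047 ] n 2 (min 1 )
-1.9, -1.1, 20.4, -0.001, -0.002, -0.002, 0.27,
-1.8, -1.1, 20.4, -0.001, -0.002, -0.002, 0.27,
```

```bash
python3 -m creep '[-2,-1,20,0,0,0,0.27,-2,-1,20,0,0,0,0.27,0,0,0,0,0,0,0.27]'; python3 -m creep '[0,0,0,0,0,0,-1,0,0,0,0,0,0,-1,0,0,0,0,0,0,-1,0,0,0,0,0,0,-1]' 40; python3 -m creep '[0,0,-20,0,0,0,-1,0,0,-45,0,0,0,-1,0,0,-45,0,0,0,-1,0,0,0,0,0,0,-1]'
python3 - <<'E'
from h import *
p,R=cur(); plan(tray(0,0,160),near(R,90+T[2]),g=-1,n=10)
E
```

```text
clock: 19.18
position: [0.6618, 0.0435, 0.0495]
tool_rot: [-0.0, -0.052, 0.999, -0.001]
ft_force: [-0.4, 0.7, 0.5]
grip_width: 0.0545
clock: 19.68
position: [0.6634, 0.0441, 0.0522]
tool_rot: [0.002, -0.053, 0.999, -0.001]
ft_force: [0.6, 0.8, -1.4]
grip_width: 0.0411
clock: 20.18
position: [0.6665, 0.0442, 0.1701]
tool_rot: [0.008, -0.053, 0.999, -0.002]
ft_force: [-0.2, -0.2, -0.9]
grip_width: 0.0412
from [0.6665 0.0442 0.1701] to [ 0.4915 -0.3878  0.16  ] n 10 (min 10 )
22.0, -41.1, 0.8, -0.000, 0.002, 0.017, -1,
21.2, -41.5, 0.9, -0.000, 0.002, 0.017, -1,
20.5, -41.9, 0.9, -0.000, 0.002, 0.017, -1,
19.8, -42.2, 0.9, -0.000, 0.002, 0.017, -1,
19.1, -42.5, 0.9, -0.000, 0.002, 0.017, -1,
18.3, -42.9, 0.9, -0.000, 0.002, 0.017, -1,
17.6, -43.2, 1.0, -0.000, 0.002, 0.017, -1,
16.8, -43.5, 1.0, -0.000, 0.002, 0.017, -1,
16.1, -43.8, 1.0, -0.000, 0.002, 0.017, -1,
15.3, -44.0, 1.0, -0.000, 0.002, 0.017, -1,
```

```bash
python3 -m creep '[22,-41,1,0,0.002,0.017,-1,21.2,-41.5,1,0,0.002,0.017,-1,20.5,-42,1,0,0.002,0.017,-1,19.8,-42.2,1,0,0.002,0.017,-1,19,-42.5,1,0,0.002,0.017,-1,18.3,-43,1,0,0.002,0.017,-1,17.6,-43.2,1,0,0.002,0.017,-1,16.8,-43.5,1,0,0.002,0.017,-1]'; python3 -m creep '[16,-44,1,0,0.002,0.017,-1,15.3,-44,1,0,0.002,0.017,-1,0,0,0,0,0,0,-1]'
python3 - <<'E'
from h import *
p,R=cur(); plan(tray(0,0,43),near(R,90+T[2]),g=-1,n=3)
E
```

```text
clock: 21.18
position: [0.5221, -0.3027, 0.1551]
tool_rot: [-0.006, 0.016, 1.0, -0.001]
ft_force: [1.2, -0.5, -1.6]
grip_width: 0.0407
clock: 21.55
position: [0.4868, -0.3907, 0.1537]
tool_rot: [-0.008, 0.035, 0.999, -0.001]
ft_force: [0.1, 0.7, -0.7]
grip_width: 0.0409
from [ 0.4868 -0.3907  0.1537] to [ 0.4915 -0.3878  0.043 ] n 3 (min 3 )
-2.1, 1.2, 36.9, -0.001, -0.005, -0.000, -1,
-1.9, 1.2, 36.9, -0.001, -0.005, -0.000, -1,
-1.7, 1.1, 36.9, -0.001, -0.005, -0.000, -1,
```

```bash
python3 -m creep '[-2,1.2,37,0,-0.005,0,-1,-2,1.2,37,0,-0.005,0,-1,-2,1.2,37,0,-0.005,0,-1,0,0,0,0,0,0,-1,0,0,1.5,0,0,0,-1,0,0,0,0,0,0,-1]'
```

```text
clock: 22.3
position: [0.4937, -0.3852, 0.0419]
tool_rot: [-0.0, 0.032, 0.999, -0.002]
ft_force: [-0.2, 0.3, -0.6]
grip_width: 0.0409
```

```bash
python3 -m creep '[0,0,1.5,0,0,0,-1,0,0,0,0,0,0,-1]';  python3 -m creep '[0,0,0,0,0,0,0.4,0,0,0,0,0,0,0.4,0,0,-30,0,0,0,0.4,0,0,-40,0,0,0,0.4,0,0,-50,0,0,0,0.27,0,0,0,0,0,0,0.27]'
python3 - <<'E'
from h import *
c=cap('wrist','w12.png');tops(c,.050,.062,roi=lambda W:(W[...,1]<-.3))
p,R=cur(); plan(jig(-1,67.3,145),near(R,90+J[2]),g=0.27,n=11)
E
```

```text
clock: 22.55
position: [0.4934, -0.3854, 0.04]
tool_rot: [-0.0, 0.032, 0.999, -0.002]
ft_force: [-0.2, 0.3, -0.5]
grip_width: 0.0411
clock: 23.3
position: [0.4961, -0.3876, 0.1664]
tool_rot: [0.004, 0.032, 0.999, -0.006]
ft_force: [0.0, 0.5, 0.4]
grip_width: 0.0539
top px [321. 185.] 2380 xy 490.1 -385.0 size 42.0 42.6 ang 87.4 z 0.0559 jig [-216.2 -408.8] [167. 131.  91.]
top px [317. 243.] 2063 xy 542.4 -391.8 size 41.8 42.8 ang 84.9 z 0.0558 jig [-165.  -421.3] [165. 129.  90.]
from [ 0.4948 -0.3863  0.1631] to [0.6521 0.1118 0.145 ] n 11 (min 11 )
-11.3, 46.1, 1.4, -0.001, 0.000, -0.016, 0.27,
-12.1, 45.9, 1.4, -0.001, 0.000, -0.016, 0.27,
-12.8, 45.7, 1.4, -0.001, 0.000, -0.016, 0.27,
-13.5, 45.5, 1.4, -0.001, 0.000, -0.016, 0.27,
-14.2, 45.3, 1.5, -0.001, 0.000, -0.016, 0.27,
-14.9, 45.1, 1.5, -0.001, 0.000, -0.016, 0.27,
-15.7, 44.8, 1.5, -0.001, 0.000, -0.016, 0.27,
-16.4, 44.6, 1.5, -0.001, 0.000, -0.016, 0.27,
-17.1, 44.3, 1.6, -0.001, 0.000, -0.016, 0.27,
-17.8, 44.0, 1.6, -0.001, 0.000, -0.016, 0.27,
-18.5, 43.8, 1.6, -0.001, 0.000, -0.016, 0.27,
```

Two blanks stand upright in the tray. Next, the third.

```bash
python3 -m creep '[-11.3,46,1.4,0,0,-0.016,0.27,-12,46,1.4,0,0,-0.016,0.27,-12.8,45.7,1.4,0,0,-0.016,0.27,-13.5,45.5,1.4,0,0,-0.016,0.27,-14.2,45.3,1.4,0,0,-0.016,0.27,-15,45,1.4,0,0,-0.016,0.27,-15.7,45,1.4,0,0,-0.016,0.27,-16.4,44.6,1.4,0,0,-0.016,0.27]'; python3 -m creep '[-17,44.3,1.4,0,0,-0.016,0.27,-17.8,44,1.4,0,0,-0.016,0.27,-18.5,44,1.4,0,0,-0.016,0.27,0,0,50,0,0,0,0.27,0,0,0,0,0,0,0.27]'
python3 - <<'E'
from h import *
c=cap('wrist','w13.png');p,R=cur();print(p,R.as_matrix()[:2,1])
tops(c,.060,.0715,roi=lambda W:(tojig(W)[...,0]>-30))
plan(np.r_[.6526,.1117,.047],near(R,90+J[2]),g=0.27,n=2)
E
```

```text
clock: 24.35
position: [0.6068, -0.0211, 0.1451]
tool_rot: [-0.002, -0.032, 0.999, -0.001]
ft_force: [-0.2, 0.5, 0.2]
grip_width: 0.0542
clock: 24.98
position: [0.6453, 0.1134, 0.0855]
tool_rot: [-0.007, -0.056, 0.998, -0.002]
ft_force: [-0.3, -1.0, -1.2]
grip_width: 0.0543
[0.64736394 0.11299277 0.08860591] [-0.11103081  0.99381245]
top px [444. 224.] 316 xy 626.1 179.6 size 21.1 1.3 ang 6.1 z 0.0663 jig [-19.4 137.6] [55. 38. 26.]
top px [313. 252.] 4950 xy 652.6 111.6 size 43.3 41.8 ang 8.1 z 0.0659 jig [-0.5 67. ] [162. 128.  89.]
from [0.6474 0.113  0.0886] to [0.6526 0.1117 0.047 ] n 2 (min 1 )
-2.7, -0.9, 20.8, -0.002, -0.005, 0.001, 0.27,
-2.6, -0.9, 20.8, -0.002, -0.005, 0.001, 0.27,
```

View pics/w13.png

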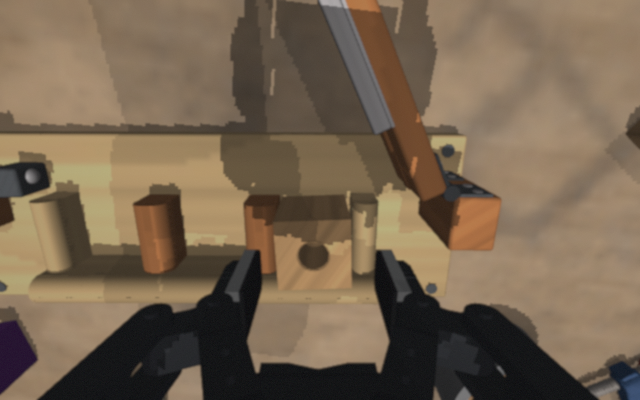

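```bash
python3 -m creep '[-2.7,-1,21,0,-0.005,0,0.27,-2.7,-1,21,0,-0.005,0,0.27,0,0,1,0,0,0,0.27]'; python3 -m creep '[0,0,0,0,0,0,-1,0,0,0,0,0,0,-1,0,0,0,0,0,0,-1,0,0,0,0,0,0,-1]' 40; python3 -m creep '[0,0,-20,0,0,0,-1,0,0,-45,0,0,0,-1,0,0,-45,0,0,0,-1,0,0,0,0,0,0,-1]'
python3 - <<'E'
from h import *
p,R=cur(); plan(tray(-52,0,160),near(R,90+T[2]),g=-1,n=11)
E
```

```text
clock: 25.4
position: [0.6553, 0.1108, 0.0492]
tool_rot: [0.004, -0.055, 0.998, -0.001]
ft_force: [-0.6, 0.0, 0.5]
grip_width: 0.0544
clock: 25.9
position: [0.657, 0.1116, 0.0512]
tool_rot: [0.006, -0.056, 0.998, -0.002]
ft_force: [-1.1, -0.8, 6.0]
grip_width: 0.041
clock: 26.4
position: [0.658, 0.1123, 0.1664]
tool_rot: [0.01, -0.056, 0.998, -0.001]
ft_force: [0.1, -0.4, -1.5]
grip_width: 0.0405
from [0.658  0.1123 0.1664] to [ 0.4396 -0.3843  0.16  ] n 11 (min 11 )
24.8, -42.7, 0.3, -0.000, 0.002, 0.016, -1,
24.1, -43.1, 0.3, -0.000, 0.002, 0.016, -1,
23.3, -43.4, 0.3, -0.000, 0.002, 0.016, -1,
22.6, -43.8, 0.4, -0.000, 0.002, 0.016, -1,
21.9, -44.2, 0.4, -0.000, 0.002, 0.016, -1,
21.2, -44.5, 0.4, -0.000, 0.002, 0.016, -1,
20.5, -44.9, 0.5, -0.000, 0.002, 0.016, -1,
19.7, -45.2, 0.5, -0.000, 0.002, 0.016, -1,
19.0, -45.5, 0.5, -0.000, 0.002, 0.016, -1,
18.2, -45.8, 0.5, -0.000, 0.002, 0.016, -1,
17.5, -46.1, 0.6, -0.000, 0.002, 0.016, -1,
```

```bash
python3 -m creep '[25,-42.7,0,0,0.002,0.016,-1,24,-43,0,0,0.002,0.016,-1,23.3,-43.4,0,0,0.002,0.016,-1,22.6,-44,0,0,0.002,0.016,-1,22,-44,0,0,0.002,0.016,-1,21,-44.5,0,0,0.002,0.016,-1,20.5,-45,0,0,0.002,0.016,-1,19.7,-45,0,0,0.002,0.016,-1]'; python3 -m creep '[19,-45.5,0,0,0.002,0.016,-1,18,-46,0,0,0.002,0.016,-1,17.5,-46,0,0,0.002,0.016,-1,0,0,0,0,0,0,-1]'
python3 - <<'E'
from h import *
p,R=cur(); plan(tray(-52,0,43),near(R,90+T[2]),g=-1,n=3)
E
```

```text
clock: 27.4
position: [0.4949, -0.25, 0.1593]
tool_rot: [-0.004, 0.009, 1.0, -0.001]
ft_force: [0.1, -0.2, 0.5]
grip_width: 0.0414
clock: 27.9
position: [0.4356, -0.3868, 0.1603]
tool_rot: [-0.007, 0.035, 0.999, -0.001]
ft_force: [-0.1, 0.5, -1.9]
grip_width: 0.0409
from [ 0.4356 -0.3868  0.1603] to [ 0.4396 -0.3843  0.043 ] n 3 (min 3 )
-1.8, 1.0, 39.1, -0.001, -0.005, -0.000, -1,
-1.6, 1.0, 39.1, -0.001, -0.005, -0.000, -1,
-1.5, 1.0, 39.1, -0.001, -0.005, -0.000, -1,
```

```bash
python3 -m creep '[-1.6,1,39,0,-0.005,0,-1,-1.6,1,39,0,-0.005,0,-1,-1.5,1,39,0,-0.005,0,-1,0,0,0,0,0,0,-1,0,0,2,0,0,0,-1,0,0,0,0,0,0,-1]'
```

```text
clock: 28.65
position: [0.4417, -0.3822, 0.0426]
tool_rot: [0.001, 0.032, 0.999, -0.002]
ft_force: [-0.4, 0.3, -1.4]
grip_width: 0.0409
```

```bash
python3 -m creep '[0,0,2,0,0,0,-1,0,0,0,0,0,0,-1]';  python3 -m creep '[0,0,0,0,0,0,0.4,0,0,0,0,0,0,0.4,0,0,-30,0,0,0,0.4,0,0,-40,0,0,0,0.4,0,0,-50,0,0,0,0.4,0,0,0,0,0,0,0.4]'
python3 - <<'E'
from h import *
c=cap('wrist','w14.png');tops(c,.050,.062,roi=lambda W:(W[...,1]<-.3))
c=cap('top','t14.png');tops(c,.043,.055,amin=60,roi=lambda W:(W[...,1]>.15)&(W[...,1]<.5)&(W[...,0]>.3)&(W[...,0]<.65))
E
```

```text
clock: 28.9
position: [0.4413, -0.3826, 0.0403]
tool_rot: [0.001, 0.032, 0.999, -0.002]
ft_force: [0.4, -0.2, -1.0]
grip_width: 0.0408
clock: 29.65
position: [0.4435, -0.3848, 0.1664]
tool_rot: [0.005, 0.032, 0.999, -0.006]
ft_force: [0.4, 0.1, -0.1]
grip_width: 0.0604
top px [322. 185.] 2391 xy 437.6 -382.2 size 41.9 42.7 ang 87.6 z 0.0559 jig [-268.1 -400.3] [166. 130.  91.]
top px [322. 243.] 2070 xy 490.0 -384.8 size 42.2 42.6 ang 86.7 z 0.0558 jig [-216.4 -408.7] [164. 128.  90.]
top px [318. 295.] 1807 xy 542.3 -391.9 size 42.1 43.7 ang 84.7 z 0.0556 jig [-165.1 -421.3] [163. 128.  89.]
top px [197. 176.] 219 xy 563.8 347.1 size 45.6 41.7 ang 58.0 z 0.0495 jig [-63.  310.8] [173. 153. 111.]
top px [174. 211.] 230 xy 448.5 365.1 size 43.1 43.1 ang 9.8 z 0.0496 jig [-175.7  341.3] [174. 153. 111.]
top px [216. 239.] 243 xy 416.5 222.6 size 43.7 41.7 ang 72.4 z 0.0495 jig [-223.1  203.2] [175. 156. 113.]
```

View pics/t14.png

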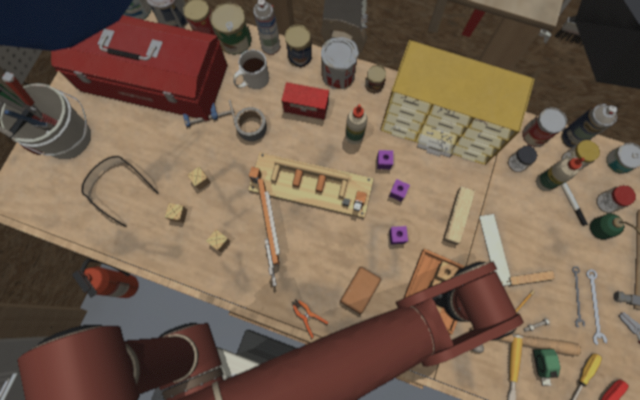

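```bash
python3 - <<'E'
from h import *
p,R=cur(); plan([.405,.200,.21],near(R,72.5),g=0.5,n=13)
E
```

```text
from [ 0.4413 -0.3824  0.1609] to [0.405 0.2   0.21 ] n 13 (min 12 )
5.7, 44.5, -4.0, -0.000, 0.000, 0.018, 0.5,
6.5, 44.4, -4.0, -0.000, 0.000, 0.018, 0.5,
7.3, 44.3, -4.0, -0.000, 0.000, 0.018, 0.5,
8.1, 44.1, -4.0, -0.000, 0.000, 0.018, 0.5,
9.0, 44.0, -3.9, -0.000, 0.000, 0.018, 0.5,
9.8, 43.8, -3.9, -0.000, 0.000, 0.018, 0.5,
10.6, 43.6, -3.9, -0.000, 0.000, 0.018, 0.5,
11.4, 43.4, -3.9, -0.000, 0.000, 0.018, 0.5,
12.2, 43.2, -3.9, -0.000, 0.000, 0.018, 0.5,
13.0, 43.0, -3.9, -0.000, 0.000, 0.018, 0.5,
13.8, 42.7, -3.8, -0.000, 0.000, 0.018, 0.5,
14.6, 42.5, -3.8, -0.000, 0.000, 0.018, 0.5,
15.4, 42.2, -3.8, -0.000, 0.000, 0.018, 0.5,
```

```bash
python3 -m creep '[5.7,44.5,-4,0,0,0.018,0.5,6.5,44.4,-4,0,0,0.018,0.5,7.3,44.3,-4,0,0,0.018,0.5,8,44,-4,0,0,0.018,0.5,9,44,-4,0,0,0.018,0.5,9.8,43.8,-4,0,0,0.018,0.5,10.6,43.6,-4,0,0,0.018,0.5,11.4,43.4,-4,0,0,0.018,0.5]'; python3 -m creep '[12,43,-4,0,0,0.018,0.5,13,43,-4,0,0,0.018,0.5,13.8,42.7,-4,0,0,0.018,0.5,14.6,42.5,-4,0,0,0.018,0.5,15.4,42,-4,0,0,0.018,0.5,0,0,0,0,0,0,0.5]'
python3 - <<'E'
from h import *
c=cap('wrist','w15.png');p,R=cur();print(p)
tops(c,.042,.054,roi=lambda W:(W[...,1]>.15)&(W[...,0]<.62))
E
```

```text
clock: 30.75
position: [0.4168, -0.0223, 0.1887]
tool_rot: [-0.0, 0.105, 0.994, -0.002]
ft_force: [1.3, 0.2, 0.1]
grip_width: 0.0642
clock: 31.5
position: [0.4017, 0.2017, 0.208]
tool_rot: [-0.0, 0.147, 0.989, -0.002]
ft_force: [1.2, -0.7, 0.2]
grip_width: 0.064
[0.40194922 0.20038921 0.20793599]
top px [493. 174.] 2032 xy 445.8 364.0 size 42.7 42.4 ang 11.5 z 0.0479 jig [-178.5  340.5] [164. 140.  97.]
top px [340. 184.] 1846 xy 413.8 221.0 size 42.1 42.1 ang 72.0 z 0.0480 jig [-225.9  201.9] [166. 145. 100.]
top px [490. 280.] 1522 xy 561.5 346.1 size 43.6 42.6 ang 58.3 z 0.0477 jig [-65.5 310.1] [162. 137.  96.]
```

View pics/w15.png

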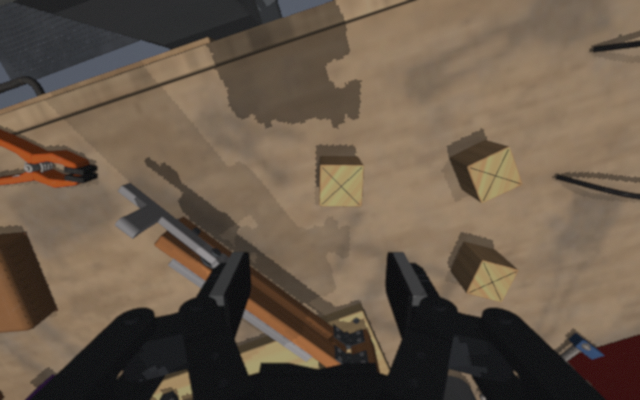

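```bash
python3 - <<'E'
from h import *
p,R=cur(); plan([.4138,.2210,.030],near(R,72.2),g=0.3,n=4)
E
```

```text
from [0.4019 0.2004 0.2079] to [0.4138 0.221  0.03  ] n 4 (min 4 )
-1.3, 6.0, 44.5, -0.001, 0.000, 0.004, 0.3,
-1.3, 6.0, 44.5, -0.001, 0.000, 0.004, 0.3,
-1.3, 5.9, 44.5, -0.001, 0.000, 0.004, 0.3,
-1.3, 5.9, 44.5, -0.001, 0.000, 0.004, 0.3,
```

```bash
python3 -m creep '[-1.3,6,44.5,0,0,0.004,0.4,-1.3,6,44.5,0,0,0.004,0.4,-1.3,6,44.5,0,0,0.004,0.4,-1.3,6,44.5,0,0,0.004,0.4,0,0,0,0,0,0,0.4]'
python3 - <<'E'
from h import *
p,R=cur();print(p);c=cap('wrist','w16.png')
E
```

```text
clock: 32.17
position: [0.4116, 0.218, 0.027]
tool_rot: [-0.004, 0.157, 0.988, -0.004]
ft_force: [-0.2, -0.3, -0.8]
grip_width: 0.0598
[0.41161017 0.21796792 0.02704474]
```

View pics/w16.png

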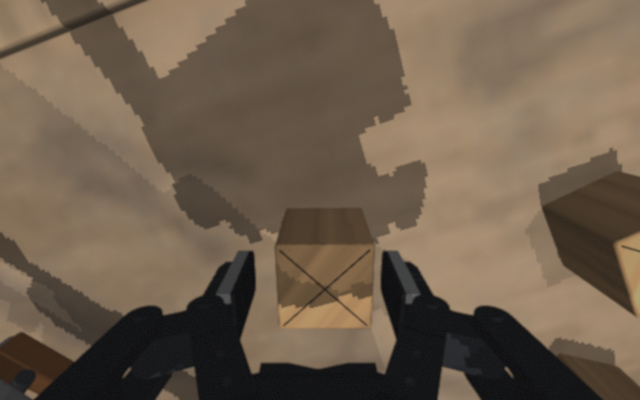

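```bash
python3 -m creep '[-1,3,-2,0,0,0,0.4,0,0,0,0,0,0,-1,0,0,0,0,0,0,-1,0,0,0,0,0,0,-1,0,0,0,0,0,0,-1]' 40;  python3 -m creep '[0,0,-20,0,0,0,-1,0,0,-50,0,0,0,-1,0,0,-60,0,0,0,-1,0,0,-50,0,0,0,-1,0,0,0,0,0,0,-1]'
python3 - <<'E'
from h import *
c=cap('wrist','w17.png')
p,R=cur();plan(jig(-3,-68,150),near(R,90+J[2]),g=-1)
E
```

```text
clock: 32.85
position: [0.4197, 0.2235, 0.0366]
tool_rot: [0.004, 0.157, 0.988, -0.001]
ft_force: [-0.1, -1.9, 5.8]
grip_width: 0.0409
clock: 33.48
position: [0.4198, 0.2248, 0.2203]
tool_rot: [0.007, 0.157, 0.988, 0.001]
ft_force: [0.7, 0.1, -1.7]
grip_width: 0.0406
from [0.4183 0.2242 0.2168] to [ 0.6648 -0.0229  0.15  ] n 8 (min 8 )
-38.8, -19.8, 8.6, -0.000, 0.001, -0.053, -1,
-37.7, -21.9, 8.6, -0.000, 0.001, -0.053, -1,
-36.5, -23.8, 8.6, -0.000, 0.001, -0.053, -1,
-35.2, -25.7, 8.5, -0.000, 0.001, -0.053, -1,
-33.8, -27.6, 8.5, -0.000, 0.001, -0.053, -1,
-32.3, -29.3, 8.5, -0.000, 0.001, -0.053, -1,
-30.7, -31.0, 8.4, -0.000, 0.001, -0.053, -1,
-29.0, -32.6, 8.4, -0.000, 0.001, -0.053, -1,
```

View pics/w17.png

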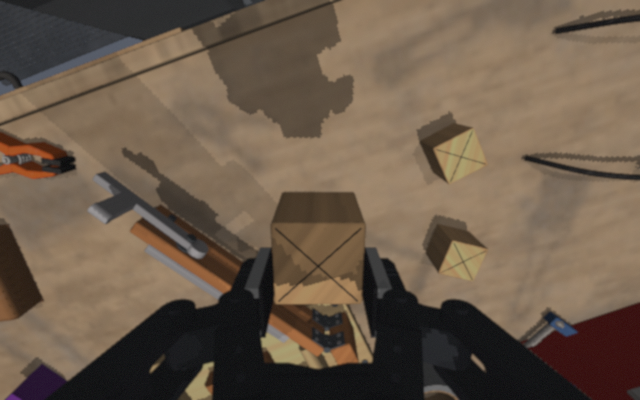

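```bash
cat >> h.py <<'E'
def held(c):
    "top face of the held blank in tool frame (mm)"
    p,R=cur();V=c['view'];W=world(c);q=R.inv().apply((W.reshape(-1,3)-p))*1000
    q=q.reshape(400,640,3);m=np.zeros((400,640),bool);m[200:330,265:375]=True
    k=m&(q[...,2]>-40)&(q[...,2]<10)&(np.abs(q[...,0])<40)
    zt=np.percentile(q[k][:,2],15);t=q[k&(np.abs(q[...,2]-zt)<4)]
    (a,b),(w,h),an=cv2.minAreaRect(t[:,:2].astype(np.float32))
    print('held top: tool x %.1f y %.1f size %.1f %.1f ang %.1f z %.1f'%(a,b,w,h,an,np.median(t[:,2])),len(t),'bottom %.1f below TCP'%(48+np.median(t[:,2])))
    A=np.c_[t[:,:2],np.ones(len(t))];s=np.linalg.lstsq(A,t[:,2],rcond=None)[0];print('tilt slopes',s[:2].round(3))
E
python3 - <<'E'
from h import *
c=cap('wrist');held(c)
E
```

```text
held top: tool x 3.3 y 2.3 size 49.5 42.8 ang 89.2 z -13.9 7854 bottom 34.1 below TCP
tilt slopes [ 0.003 -0.003]
```

```bash
python3 -m creep '[-39,-20,8.5,0,0,-0.053,-1,-37.7,-22,8.5,0,0,-0.053,-1,-36.5,-24,8.5,0,0,-0.053,-1,-35,-25.7,8.5,0,0,-0.053,-1,-34,-27.6,8.5,0,0,-0.053,-1,-32,-29,8.5,0,0,-0.053,-1,-31,-31,8.5,0,0,-0.053,-1,-29,-32.6,8.5,0,0,-0.053,-1]';python3 -m creep '[0,0,0,0,0,0,-1,0,0,0,0,0,0,-1]'
python3 - <<'E'
from h import *
c=cap('wrist','w18.png');held(c);p,R=cur();print(p,R.as_matrix().round(3).tolist())
W=world(c);t=tojig(W)
# block edges: scan jig y of points 30<z<47, x in -15..15
k=(t[...,2]>36)&(t[...,2]<47)&(t[...,0]>-22)&(t[...,0]<20)&(np.abs(t[...,1])<120)
h,e=np.histogram(t[k][:,1],bins=np.arange(-110,111,3));print([(int(a),int(b)) for a,b in zip(e,h) if b>20])
k=(t[...,2]>14)&(t[...,2]<22)&(t[...,0]>-15)&(t[...,0]<10)&(np.abs(t[...,1])<120)
h,e=np.histogram(t[k][:,1],bins=np.arange(-110,111,3));print([(int(a),int(b)) for a,b in zip(e,h) if b>20])
E
```

```text
clock: 34.58
position: [0.6626, -0.0247, 0.1436]
tool_rot: [-0.002, -0.055, 0.998, -0.001]
ft_force: [0.7, -0.2, -1.0]
grip_width: 0.0407
clock: 34.83
position: [0.662, -0.0234, 0.1449]
tool_rot: [-0.001, -0.054, 0.999, -0.001]
ft_force: [-0.0, 0.2, -0.9]
grip_width: 0.041
held top: tool x 4.2 y 0.8 size 49.5 42.8 ang 90.0 z -10.5 7852 bottom 37.5 below TCP
tilt slopes [-0.002 -0.003]
[ 0.66220711 -0.0230326   0.14573363] [[-0.994, -0.109, -0.001], [-0.109, 0.994, -0.003], [0.001, -0.003, -1.0]]
[(-110, 23), (-107, 132), (-104, 121), (-101, 91), (-98, 59), (-95, 62), (-47, 28), (-44, 60), (-41, 66), (-38, 91), (-35, 133), (-32, 160), (-29, 171), (-26, 80), (22, 229), (25, 244), (28, 206), (31, 196), (34, 190), (37, 163), (40, 105), (88, 49), (91, 379), (94, 267), (97, 191), (100, 152), (103, 63)]
[(-92, 51), (-89, 38), (-86, 52), (-83, 39), (-80, 52), (-77, 39), (-74, 51), (-71, 39), (-68, 52), (-65, 39), (-62, 50), (-59, 38), (-56, 52), (-53, 38), (-50, 51), (-47, 32), (-20, 105), (-17, 92), (-14, 95), (-11, 97), (-8, 91), (-5, 100), (-2, 96), (1, 92), (4, 94), (7, 95), (10, 94), (13, 92), (16, 95), (19, 99), (22, 78), (52, 65), (55, 97), (58, 90), (61, 96), (64, 98), (67, 93), (70, 98), (73, 89), (76, 98), (79, 93), (82, 95), (85, 100), (88, 103), (91, 71)]
```

View pics/w18.png

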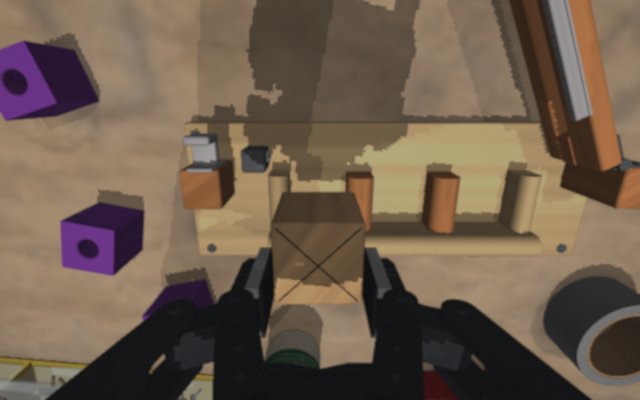

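```bash
cat >> h.py <<'E'
def heldw(c,dbg=True):
    "held blank's centre bottom in jig frame, using the camera calibration"
    W=world(c);V=c['view'];Rc=Ro.from_matrix(V[:3,:3]);cp=-V[:3,:3].T@V[:3,3]
    _,R=cur();tcp=cp-R.apply(np.array([.07811,.00042,-.14275]))
    q=R.inv().apply((W-tcp).reshape(-1,3)).reshape(400,640,3)*1000
    m=np.zeros((400,640),bool);m[205:330,268:372]=True
    k=m&(q[...,2]>-40)&(q[...,2]<10)&(np.abs(q[...,0])<40)&(np.abs(q[...,1])<19)
    zt=np.percentile(q[k][:,2],15);k&=np.abs(q[...,2]-zt)<3
    x=q[k][:,0];lo,hi=np.percentile(x,[.5,99.5]);xc=(lo+hi)/2
    ctr=tcp+R.apply(np.array([xc,0,np.median(q[k][:,2])])/1000)
    j=tojig(ctr);print('tcp(view)',tcp.round(4),'held: tool x %.1f (len %.1f) top %.1f from TCP'%(xc,hi-lo,np.median(q[k][:,2])),'jig centre',j.round(1),'bottom z %.1f'%(j[2]-48),'world',ctr.round(4))
    return ctr
E
python3 - <<'E'
from h import *
for i in range(3):
    c=cap('wrist');heldw(c);print(cur()[0])
E
```

```text
tcp(view) [ 0.6625 -0.0234  0.1458] held: tool x 4.5 (len 41.5) top -11.2 from TCP jig centre [ -9.8 -68.2 157.1] bottom z 109.1 world [ 0.6581 -0.0239  0.1571]
[ 0.66248026 -0.02286266  0.14642583]
tcp(view) [ 0.6627 -0.0233  0.1465] held: tool x 4.5 (len 41.4) top -11.3 from TCP jig centre [ -9.6 -68.1 157.7] bottom z 109.7 world [ 0.6583 -0.0237  0.1577]
[ 0.6627081  -0.02288027  0.14694442]
tcp(view) [ 0.663  -0.0232  0.147 ] held: tool x 4.4 (len 41.5) top -11.3 from TCP jig centre [ -9.3 -68.1 158.3] bottom z 110.3 world [ 0.6586 -0.0237  0.1583]
[ 0.6629578  -0.02287501  0.14731786]
```

```bash
python3 -m creep '[-8,0,30,0,0,0,-1,0,0,20,0,0,0,-1,0,0,0,0,0,0,-1,0,0,0,0,0,0,-1,0,0,0,0,0,0,-1,0,0,0,0,0,0,-1]'
python3 - <<'E'
from h import *
for i in range(2):
    c=cap('wrist','w19%d.png'%i);heldw(c);print(cur()[0])
E
```

```text
clock: 35.78
position: [0.6722, -0.0233, 0.0984]
tool_rot: [0.002, -0.054, 0.999, -0.002]
ft_force: [-0.6, 0.6, -1.2]
grip_width: 0.0405
tcp(view) [ 0.6723 -0.0237  0.0984] held: tool x 4.3 (len 41.6) top -11.3 from TCP jig centre [ -0.  -69.5 109.7] bottom z 61.7 world [ 0.668  -0.0241  0.1097]
[ 0.67206078 -0.02325652  0.09817635]
tcp(view) [ 0.6722 -0.0236  0.0982] held: tool x 4.3 (len 41.4) top -11.3 from TCP jig centre [-1.000e-01 -6.950e+01  1.095e+02] bottom z 61.5 world [ 0.6679 -0.0241  0.1095]
[ 0.67194847 -0.02324871  0.09794086]
```

View pics/w191.png

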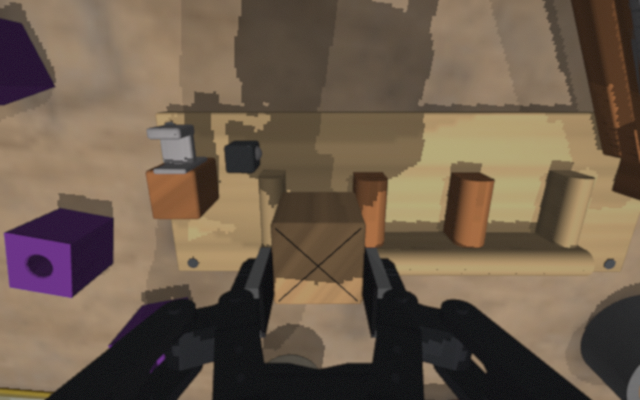

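```bash
python3 -m creep '[0,1,10,0,0,0,-1,0,0,10,0,0,0,-1,0,0,8,0,0,0,-1,0,0,0,0,0,0,-1,0,0,0,0,0,0,-1]'
python3 - <<'E'
from h import *
c=cap('wrist','w20.png');heldw(c);print(cur()[0])
E
```

```text
clock: 36.5
position: [0.6717, -0.0223, 0.0693]
tool_rot: [0.001, -0.055, 0.999, -0.002]
ft_force: [0.6, 0.3, -0.8]
grip_width: 0.0406
tcp(view) [ 0.6719 -0.0227  0.0694] held: tool x 4.4 (len 41.5) top -11.3 from TCP jig centre [ -0.4 -68.5  80.6] bottom z 32.6 world [ 0.6675 -0.0231  0.0806]
[ 0.67190071 -0.0223508   0.06966363]
```

View pics/w20.png

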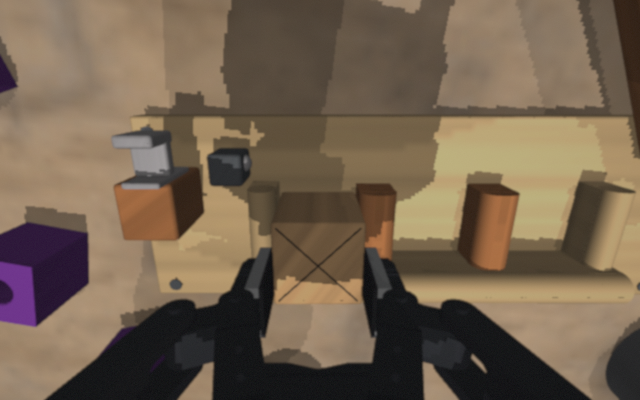

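Its bottom is at 32.6 mm, so the blank has entered the bay with no force reading. I'll lower it the remaining 14 mm.

```bash
python3 -m creep '[0,0,6,0,0,0,-1,0,0,6,0,0,0,-1,0,0,0,0,0,0,-1,0,0,0,0,0,0,-1]';python3 -m creep '[0,0,2,0,0,0,-1,0,0,0,0,0,0,-1,0,0,0,0,0,0,-1]'
python3 - <<'E'
from h import *
c=cap('wrist');heldw(c);print(cur()[0])
E
```

```text
clock: 37.05
position: [0.6715, -0.0223, 0.0571]
tool_rot: [0.001, -0.055, 0.999, -0.002]
ft_force: [-0.3, 1.0, -1.5]
grip_width: 0.0408
clock: 37.42
position: [0.6716, -0.0223, 0.0553]
tool_rot: [0.001, -0.055, 0.999, -0.002]
ft_force: [-0.2, -1.5, -0.8]
grip_width: 0.041
tcp(view) [ 0.6718 -0.0227  0.0553] held: tool x 4.3 (len 41.5) top -11.3 from TCP jig centre [ -0.4 -68.5  66.6] bottom z 18.6 world [ 0.6675 -0.0231  0.0666]
[ 0.67165428 -0.02234768  0.05537127]
```

```bash
python3 -m creep '[0,0,0.5,0,0,0,-1,0,0,0,0,0,0,0.27,0,0,0,0,0,0,0.27,0,0,0,0,0,0,0.27,0,0,-30,0,0,0,0.27,0,0,-50,0,0,0,0.27,0,0,-50,0,0,0,0.27,0,0,0,0,0,0,0.27]'
python3 - <<'E'
from h import *
c=cap('wrist','w21.png');tops(c,.060,.0715,roi=lambda W:(tojig(W)[...,0]>-30))
c=cap('top');tops(c,.043,.055,amin=60,roi=lambda W:(W[...,1]>.15)&(W[...,1]<.5)&(W[...,0]>.3)&(W[...,0]<.65))
p,R=cur();plan([.43,.34,.20],near(R,101.5),g=.5)
E
```

```text
clock: 38.48
position: [0.6747, -0.0223, 0.192]
tool_rot: [0.007, -0.055, 0.998, -0.003]
ft_force: [0.7, -0.3, 0.9]
grip_width: 0.0541
top px [219. 158.] 404 xy 660.7 -109.3 size 26.8 27.7 ang 6.2 z 0.0604 jig [ -16.6 -153.4] [137.  90.  56.]
top px [567. 157.] 265 xy 626.1 179.6 size 21.1 2.8 ang 4.9 z 0.0658 jig [-19.4 137.6] [50. 35. 24.]
top px [319. 177.] 2351 xy 666.7 -22.7 size 41.9 41.7 ang 7.2 z 0.0660 jig [ -1.1 -68. ] [169. 138.  96.]
top px [294. 331.] 418 xy 831.5 -30.3 size 22.8 56.1 ang 2.4 z 0.0660 jig [161.8 -93.5] [35. 44. 37.]
top px [ 38. 381.] 794 xy 927.5 -287.9 size 56.4 44.6 ang 0.3 z 0.0649 jig [ 229.2 -360.1] [136. 128.  94.]
top px [196. 191.] 224 xy 523.1 330.4 size 43.8 41.6 ang 64.4 z 0.0494 jig [-105.3  298.7] [191. 169. 123.]
top px [174. 211.] 226 xy 448.6 365.7 size 41.5 45.1 ang 10.5 z 0.0498 jig [-175.5  341.9] [191. 168. 122.]
from [ 0.6716 -0.0219  0.1855] to [0.43 0.34 0.2 ] n 9 (min 9 )
22.3, 42.9, -1.9, -0.000, 0.000, -0.010, 0.5,
21.9, 43.1, -1.8, -0.000, 0.000, -0.010, 0.5,
21.4, 43.3, -1.8, -0.000, 0.000, -0.010, 0.5,
21.0, 43.5, -1.8, -0.000, 0.000, -0.010, 0.5,
20.5, 43.8, -1.8, -0.000, 0.000, -0.010, 0.5,
20.1, 44.0, -1.7, -0.000, 0.000, -0.010, 0.5,
19.6, 44.2, -1.7, -0.000, 0.000, -0.010, 0.5,
19.2, 44.4, -1.7, -0.000, 0.000, -0.010, 0.5,
18.7, 44.6, -1.6, -0.000, 0.000, -0.010, 0.5,
```

View pics/w21.png

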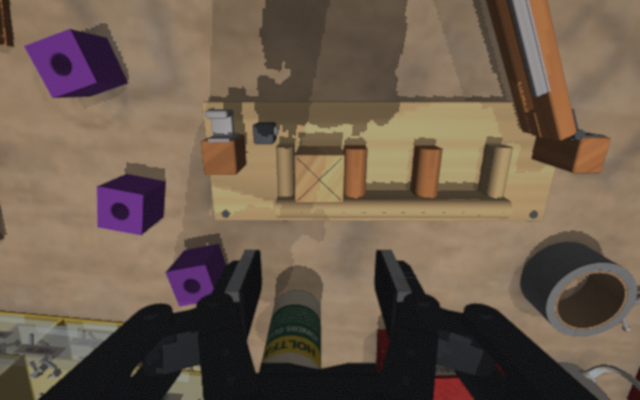

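```bash
python3 -m creep '[22,43,-2,0,0,-0.01,0.4,22,43,-2,0,0,-0.01,0.4,21.4,43.3,-2,0,0,-0.01,0.4,21,43.5,-2,0,0,-0.01,0.4,20.5,43.8,-2,0,0,-0.01,0.4,20,44,-2,0,0,-0.01,0.4,19.6,44,-2,0,0,-0.01,0.4,19,44.4,-2,0,0,-0.01,0.4]'; python3 -m creep '[18.7,44.6,0,0,0,-0.01,0.4,0,0,0,0,0,0,0.4,0,0,0,0,0,0,0.4,0,0,0,0,0,0,0.4,0,0,0,0,0,0,0.4]'
python3 - <<'E'
from h import *
c=cap('wrist','w22.png');p,R=cur();print(p)
tops(c,.042,.054,roi=lambda W:(W[...,1]>.15)&(W[...,0]<.62))
plan([.4458,.3637,.07],near(R,101.5),g=.4,n=3)
E
```

```text
clock: 39.58
position: [0.4551, 0.3005, 0.1965]
tool_rot: [-0.001, -0.095, 0.996, -0.003]
ft_force: [0.7, 0.1, -0.3]
grip_width: 0.0595
clock: 40.2
position: [0.4311, 0.3393, 0.1986]
tool_rot: [0.001, -0.099, 0.995, -0.002]
ft_force: [-0.2, 0.1, 0.4]
grip_width: 0.0599
[0.43109184 0.33944    0.19871842]
top px [580. 246.] 1744 xy 446.6 598.9 size 175.4 94.1 ang 13.8 z 0.0456 jig [-152.   573.9] [41. 39. 37.]
top px [341. 200.] 1880 xy 446.3 364.5 size 42.8 41.3 ang 11.4 z 0.0480 jig [-177.9  341. ] [163. 141.  97.]
top px [291. 262.] 1620 xy 521.1 329.3 size 42.0 42.7 ang 63.0 z 0.0478 jig [-107.4  297.8] [158. 129.  90.]
top px [124. 295.] 226 xy 588.4 160.5 size 45.1 9.0 ang 35.4 z 0.0487 jig [-59.  122.6] [53. 36. 25.]
top px [467. 291.] 281 xy 519.3 520.2 size 72.2 6.8 ang 68.5 z 0.0438 jig [-88.3 487.7] [45. 41. 39.]
top px [623. 352.] 652 xy 567.2 717.7 size 96.1 19.8 ang 15.1 z 0.0477 jig [-19.2 678.8] [55. 53. 50.]
from [0.4311 0.3394 0.1987] to [0.4458 0.3637 0.07  ] n 3 (min 3 )
-6.3, 7.2, 42.9, -0.001, 0.000, -0.001, 0.4,
-6.4, 7.1, 42.9, -0.001, 0.000, -0.001, 0.4,
-6.4, 7.0, 42.9, -0.001, 0.000, -0.001, 0.4,
```

View pics/w22.png

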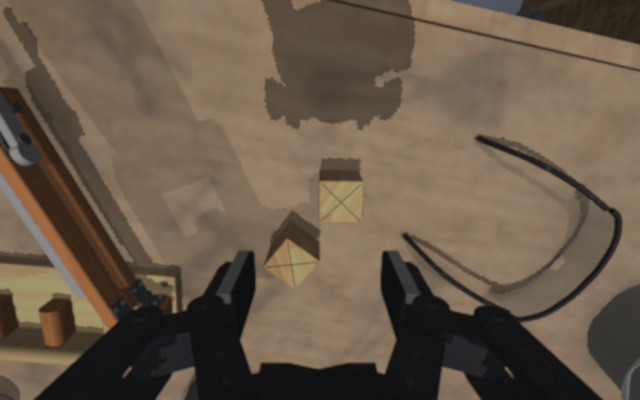

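```bash
python3 -m creep '[-6.4,7.4,43,0,0,0,0.3,-6.4,7.4,43,0,0,0,0.3,-6.4,7.2,43,0,0,0,0.3,0,0,0,0,0,0,0.3,0,0,0,0,0,0,0.3,0,0,0,0,0,0,0.3]'
python3 - <<'E'
from h import *
c=cap('wrist','w23.png');p,R=cur();print(p)
tops(c,.042,.054,roi=lambda W:(W[...,1]>.15)&(W[...,0]<.62))
plan([.4460,.3643,.028],near(R,101.4),g=.3,n=2)
E
```

```text
clock: 41.0
position: [0.4469, 0.3658, 0.0726]
tool_rot: [0.003, -0.099, 0.995, -0.001]
ft_force: [-0.3, -0.2, -0.8]
grip_width: 0.0551
[0.44672352 0.36573825 0.07244331]
top px [314. 235.] 5218 xy 446.4 364.0 size 42.6 42.1 ang 11.1 z 0.0480 jig [-177.9  340.5] [139. 114.  81.]
top px [262. 333.] 1169 xy 521.9 340.0 size 22.5 34.4 ang 63.5 z 0.0477 jig [-105.5  308.4] [155. 122.  85.]
from [0.4467 0.3657 0.0724] to [0.446  0.3643 0.028 ] n 2 (min 1 )
0.6, -0.6, 22.2, -0.001, 0.003, -0.000, 0.3,
0.6, -0.6, 22.2, -0.001, 0.003, -0.000, 0.3,
```

```bash
python3 -m creep '[0,-0.8,22,0,0,0,0.3,0,-0.8,22,0,0,0,0.3,0,0,0,0,0,0,0.3,0,0,0,0,0,0,0.3]'; python3 -m creep '[0,0,0,0,0,0,-1,0,0,0,0,0,0,-1,0,0,0,0,0,0,-1,0,0,0,0,0,0,-1]' 40;  python3 -m creep '[0,0,-20,0,0,0,-1,0,0,-50,0,0,0,-1,0,0,-60,0,0,0,-1,0,0,-40,0,0,0,-1,0,0,0,0,0,0,-1]'
python3 - <<'E'
from h import *
c=cap('wrist','w24.png');heldw(c)
p,R=cur();plan(jig(4,-0.5,110),near(R,90+J[2]),g=-1)
E
```

```text
clock: 41.55
position: [0.4466, 0.3639, 0.0275]
tool_rot: [0.002, -0.099, 0.995, -0.001]
ft_force: [-0.0, 0.4, 0.6]
grip_width: 0.0559
clock: 42.05
position: [0.4471, 0.3642, 0.0278]
tool_rot: [0.002, -0.099, 0.995, -0.001]
ft_force: [0.6, -0.8, 5.7]
grip_width: 0.041
clock: 42.68
position: [0.4474, 0.3654, 0.2017]
tool_rot: [0.005, -0.099, 0.995, 0.0]
ft_force: [-0.1, 0.4, -1.3]
grip_width: 0.0412
tcp(view) [0.447  0.3645 0.2014] held: tool x -0.3 (len 41.7) top -20.6 from TCP jig centre [-177.   341.   221.9] bottom z 173.9 world [0.4472 0.3646 0.2219]
from [0.446  0.3645 0.1983] to [0.6644 0.0449 0.11  ] n 8 (min 8 )
-18.8, -44.5, 11.3, -0.000, 0.001, 0.011, -1,
-19.3, -44.3, 11.2, -0.000, 0.001, 0.011, -1,
-19.8, -44.1, 11.2, -0.000, 0.001, 0.011, -1,
-20.3, -43.9, 11.2, -0.000, 0.001, 0.011, -1,
-20.8, -43.7, 11.1, -0.000, 0.001, 0.011, -1,
-21.3, -43.4, 11.1, -0.000, 0.001, 0.011, -1,
-21.8, -43.2, 11.1, -0.000, 0.001, 0.011, -1,
-22.3, -42.9, 11.1, -0.000, 0.001, 0.011, -1,
```

```bash
python3 -m creep '[-18,-44.5,4,0,0,0.011,-1,-18.7,-44,4,0,0,0.011,-1,-19,-44,4,0,0,0.011,-1,-20,-44,4,0,0,0.011,-1,-20,-43.7,4,0,0,0.011,-1,-21,-43.4,4,0,0,0.011,-1,-21,-43,5,0,0,0.011,-1,-22,-43,5,0,0,0.011,-1]'; python3 -m creep '[0,0,30,0,0,0,-1,0,0,10,0,0,0,-1,0,0,0,0,0,0,-1,0,0,0,0,0,0,-1,0,0,0,0,0,0,-1,0,0,0,0,0,0,-1]'
python3 - <<'E'
from h import *
c=cap('wrist','w25.png');heldw(c);tops(c,.060,.0715,roi=lambda W:(tojig(W)[...,0]>-30)&(tojig(W)[...,1]<-40))
p,R=cur();print(p,np.degrees(np.arctan2(R.as_matrix()[1,1],R.as_matrix()[0,1]))-90)
E
```

```text
clock: 43.72
position: [0.658, 0.0429, 0.1601]
tool_rot: [-0.002, -0.055, 0.998, -0.002]
ft_force: [0.7, 0.3, -2.3]
grip_width: 0.0413
clock: 44.48
position: [0.6596, 0.0443, 0.1246]
tool_rot: [0.002, -0.056, 0.998, -0.002]
ft_force: [1.0, 0.2, -0.7]
grip_width: 0.0411
tcp(view) [0.6597 0.0439 0.1246] held: tool x 0.3 (len 41.7) top -20.2 from TCP jig centre [ -1.2  -0.9 144.7] bottom z 96.7 world [0.6593 0.0439 0.1447]
top px [ 76. 183.] 208 xy 658.8 -114.1 size 22.1 16.2 ang 3.7 z 0.0603 jig [ -18.9 -158. ] [175. 115.  71.]
top px [217. 215.] 3895 xy 667.2 -22.5 size 42.3 42.2 ang 6.2 z 0.0658 jig [ -0.6 -67.8] [181. 144. 100.]
top px [196. 394.] 343 xy 824.7 -38.6 size 6.5 30.7 ang 18.2 z 0.0655 jig [ 154.1 -101.1] [38. 47. 40.]
[0.6594904  0.04422917 0.12436014] 6.384487302579103
```

View pics/w25.png

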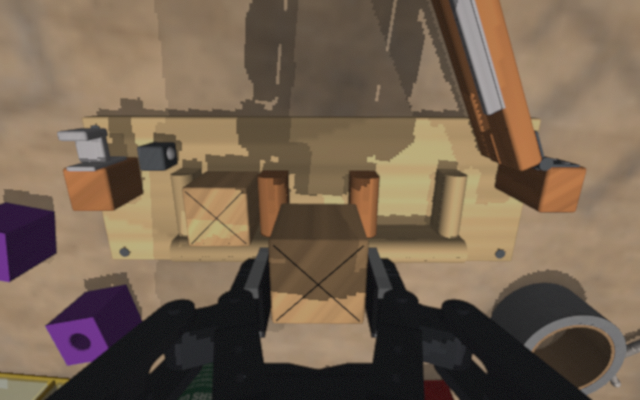

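```bash
python3 -m creep '[-0.5,0.5,30,0,0,0,-1,0,0,14,0,0,0,-1,0,0,0,0,0,0,-1,0,0,0,0,0,0,-1,0,0,10,0,0,0,-1,0,0,6,0,0,0,-1,0,0,0,0,0,0,-1,0,0,0,0,0,0,-1]'
python3 - <<'E'
from h import *
c=cap('wrist','w26.png');heldw(c)
E
```

```text
clock: 45.52
position: [0.6598, 0.0443, 0.0635]
tool_rot: [0.001, -0.056, 0.998, -0.002]
ft_force: [-0.3, 0.4, -0.3]
grip_width: 0.0414
tcp(view) [0.66   0.044  0.0636] held: tool x 0.4 (len 41.6) top -20.1 from TCP jig centre [-0.9 -0.9 83.7] bottom z 35.7 world [0.6596 0.044  0.0837]
```

View pics/w26.png

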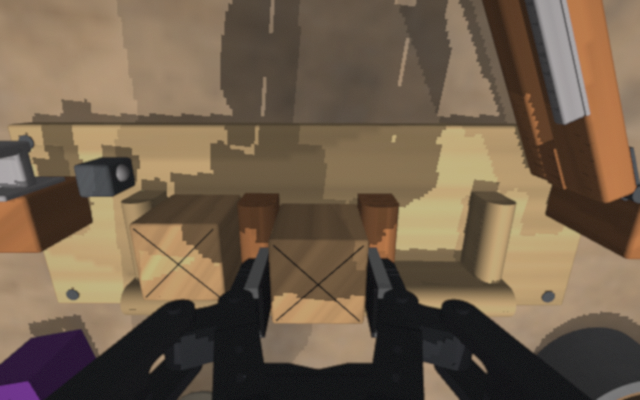

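```bash
python3 -m creep '[-0.5,0.5,8,0,0,0,-1,0,0,7,0,0,0,-1,0,0,0,0,0,0,-1,0,0,0,0,0,0,-1,0,0,2,0,0,0,-1,0,0,0,0,0,0,-1,0,0,0,0,0,0,-1]'
python3 - <<'E'
from h import *
c=cap('wrist');heldw(c)
E
```

```text
clock: 46.45
position: [0.6602, 0.0448, 0.0466]
tool_rot: [0.001, -0.056, 0.998, -0.002]
ft_force: [0.4, -0.7, -1.0]
grip_width: 0.0411
tcp(view) [0.6604 0.0445 0.0466] held: tool x 0.3 (len 41.7) top -20.2 from TCP jig centre [-0.4 -0.5 66.8] bottom z 18.8 world [0.66   0.0445 0.0668]
```

```bash
python3 -m creep '[0,0,0.5,0,0,0,-1,0,0,0,0,0,0,0.25,0,0,0,0,0,0,0.25,0,0,0,0,0,0,0.25,0,0,-30,0,0,0,0.25,0,0,-50,0,0,0,0.25,0,0,-60,0,0,0,0.25,0,0,0,0,0,0,0.25]'
python3 - <<'E'
from h import *
c=cap('wrist','w27.png');tops(c,.060,.0715,roi=lambda W:(tojig(W)[...,0]>-30))
p,R=cur();plan([.515,.300,.20],near(R,63),g=.35)
E
```

```text
clock: 47.5
position: [0.6639, 0.0453, 0.1944]
tool_rot: [0.008, -0.056, 0.998, -0.003]
ft_force: [0.3, -0.8, 0.9]
grip_width: 0.0536
top px [145. 159.] 208 xy 660.1 -104.8 size 26.5 15.4 ang 6.1 z 0.0604 jig [ -16.6 -148.9] [153. 100.  62.]
top px [240. 180.] 2332 xy 666.8 -22.5 size 41.5 42.1 ang 6.4 z 0.0658 jig [ -1.  -67.7] [167. 133.  92.]
top px [319. 180.] 2323 xy 659.8 45.1 size 42.2 42.0 ang 6.0 z 0.0659 jig [-0.6  0.2] [171. 147. 102.]
top px [ 31. 362.] 1129 xy 904.3 -233.3 size 69.8 122.6 ang 70.3 z 0.0650 jig [ 212.  -303.2] [126. 124. 100.]
top px [634. 387.] 285 xy 847.9 412.0 size 49.6 3.9 ang 5.3 z 0.0637 jig [226.5 344.3] [44. 16. 15.]
from [0.662  0.0453 0.1904] to [0.515 0.3   0.2  ] n 6 (min 6 )
19.6, 44.9, -2.0, -0.000, 0.002, 0.097, 0.35,
23.9, 42.8, -1.9, -0.000, 0.002, 0.097, 0.35,
27.9, 40.3, -1.9, -0.000, 0.002, 0.097, 0.35,
31.7, 37.4, -1.8, -0.000, 0.002, 0.097, 0.35,
35.2, 34.1, -1.7, -0.000, 0.002, 0.097, 0.35,
38.3, 30.6, -1.7, -0.000, 0.002, 0.097, 0.35,
```

Two raw blanks are seated with their tops at 66 mm. Next, the knocked one.

```bash
python3 -m creep '[19.6,45,-2,0,0.002,0.097,0.35,24,43,-2,0,0.002,0.097,0.35,28,40,-2,0,0.002,0.097,0.35,32,37.4,-2,0,0.002,0.097,0.35,35,34,-2,0,0.002,0.097,0.35,38,30.6,-2,0,0.002,0.097,0.35,0,0,0,0,0,0,0.35,0,0,0,0,0,0,0.35]'; python3 -m creep '[0,0,0,0,0,0,0.35,0,0,0,0,0,0,0.35]'
python3 - <<'E'
from h import *
c=cap('wrist','w28.png');p,R=cur();print(p)
tops(c,.042,.054,roi=lambda W:(W[...,1]>.25)&(W[...,0]<.60)&(W[...,1]<.42))
plan([.521,.3293,.07],near(R,63),g=.35,n=3)
E
```

```text
clock: 48.55
position: [0.5125, 0.2995, 0.1961]
tool_rot: [-0.005, 0.233, 0.972, -0.003]
ft_force: [0.6, -0.8, -1.0]
grip_width: 0.0578
clock: 48.8
position: [0.5134, 0.299, 0.1972]
tool_rot: [-0.005, 0.234, 0.972, -0.002]
ft_force: [-0.2, 0.2, -1.1]
grip_width: 0.0573
[0.51336214 0.29912642 0.19733842]
top px [351. 176.] 2033 xy 521.4 329.6 size 41.6 42.2 ang 63.3 z 0.0480 jig [-107.  298.] [169. 148. 103.]
from [0.5134 0.2991 0.1973] to [0.521  0.3293 0.07  ] n 3 (min 3 )
2.0, 10.4, 42.4, -0.002, -0.003, -0.000, 0.35,
2.1, 10.3, 42.4, -0.002, -0.003, -0.000, 0.35,
2.2, 10.2, 42.4, -0.002, -0.003, -0.000, 0.35,
```

View pics/w28.png

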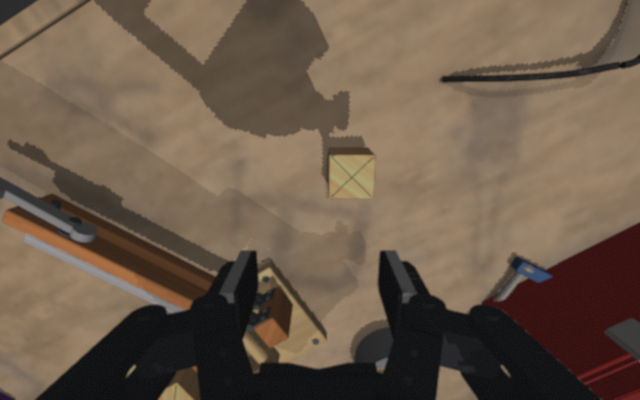

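```bash
python3 -m creep '[2,10.4,42.4,-0.002,-0.003,0,0.3,2,10.4,42.4,-0.002,-0.003,0,0.3,2.2,10.2,42.4,-0.002,-0.003,0,0.3,0,0,0,0,0,0,0.3,0,0,0,0,0,0,0.3,0,0,0,0,0,0,0.3]'
python3 - <<'E'
from h import *
c=cap('wrist','w29.png');p,R=cur();print(p)
tops(c,.042,.054,roi=lambda W:(W[...,1]>.25)&(W[...,0]<.60)&(W[...,1]<.42))
plan([.5214,.3294,.028],near(R,63.3),g=.3,n=2)
E
```

```text
clock: 49.6
position: [0.5224, 0.3306, 0.0731]
tool_rot: [0.002, 0.233, 0.972, 0.001]
ft_force: [-0.0, 0.8, 0.4]
grip_width: 0.0555
[0.52229436 0.3306157  0.0729504 ]
top px [313. 236.] 5206 xy 521.6 329.3 size 42.1 42.7 ang 63.3 z 0.0480 jig [-106.9  297.8] [129. 108.  78.]
from [0.5223 0.3306 0.073 ] to [0.5214 0.3294 0.028 ] n 2 (min 1 )
0.2, -0.8, 22.5, 0.002, 0.002, -0.003, 0.3,
0.2, -0.8, 22.5, 0.002, 0.002, -0.003, 0.3,
```

```bash
python3 -m creep '[0,-0.8,22,0.002,0.002,-0.003,0.3,0,-0.8,22,0.002,0.002,-0.003,0.3,0,0,0,0,0,0,0.3,0,0,0,0,0,0,0.3]'; python3 -m creep '[0,0,0,0,0,0,-1,0,0,0,0,0,0,-1,0,0,0,0,0,0,-1,0,0,0,0,0,0,-1]' 40;  python3 -m creep '[0,0,-20,0,0,0,-1,0,0,-50,0,0,0,-1,0,0,-60,0,0,0,-1,0,0,-40,0,0,0,-1,0,0,0,0,0,0,-1]'
python3 - <<'E'
from h import *
c=cap('wrist','w30.png');heldw(c)
p,R=cur();plan(jig(0,68,170),near(R,90+J[2]),g=-1)
E
```

```text
clock: 50.15
position: [0.5196, 0.3286, 0.0255]
tool_rot: [-0.002, 0.23, 0.973, -0.002]
ft_force: [0.9, 0.4, -0.9]
grip_width: 0.0557
clock: 50.65
position: [0.5205, 0.3291, 0.027]
tool_rot: [-0.001, 0.23, 0.973, -0.001]
ft_force: [0.1, 0.5, 2.2]
grip_width: 0.041
clock: 51.28
position: [0.523, 0.3303, 0.2027]
tool_rot: [0.002, 0.23, 0.973, 0.002]
ft_force: [0.9, 0.1, -0.5]
grip_width: 0.0413
tcp(view) [0.5223 0.3301 0.2025] held: tool x -1.1 (len 41.4) top -21.2 from TCP jig centre [-105.2  297.9  223.6] bottom z 175.6 world [0.5233 0.3296 0.2236]
from [0.5215 0.3296 0.1992] to [0.653  0.1126 0.17  ] n 6 (min 6 )
-35.8, -22.5, 4.9, -0.000, 0.000, -0.096, -1,
-33.5, -25.8, 4.9, -0.000, 0.000, -0.096, -1,
-30.9, -28.9, 4.9, -0.000, 0.000, -0.096, -1,
-28.0, -31.7, 4.9, -0.000, 0.000, -0.096, -1,
-24.8, -34.3, 4.9, -0.000, 0.000, -0.096, -1,
-21.4, -36.5, 4.9, -0.000, 0.000, -0.096, -1,
```

```bash
python3 -m creep '[-36,-22.5,5,0,0,-0.096,-1,-33.5,-26,5,0,0,-0.096,-1,-31,-29,5,0,0,-0.096,-1,-28,-31.7,5,0,0,-0.096,-1,-25,-34,5,0,0,-0.096,-1,-21.4,-36.5,5,0,0,-0.096,-1,0,0,40,0,0,0,-1,0,0,0,0,0,0,-1]'; python3 -m creep '[0,0,0,0,0,0,-1,0,0,0,0,0,0,-1,0,0,0,0,0,0,-1]'
python3 - <<'E'
from h import *
c=cap('wrist','w31.png');heldw(c)
p,R=cur();print(p,np.degrees(np.arctan2(R.as_matrix()[1,1],R.as_matrix()[0,1]))-90)
E
```

```text
clock: 52.32
position: [0.6481, 0.1111, 0.1195]
tool_rot: [-0.008, -0.055, 0.998, -0.001]
ft_force: [-0.8, 0.4, -1.2]
grip_width: 0.0414
clock: 52.7
position: [0.6531, 0.1124, 0.1278]
tool_rot: [-0.001, -0.056, 0.998, -0.001]
ft_force: [-0.1, 0.6, 0.2]
grip_width: 0.0413
tcp(view) [0.6532 0.112  0.1278] held: tool x -0.8 (len 41.5) top -21.0 from TCP jig centre [  1.1  67.4 148.8] bottom z 100.8 world [0.6541 0.1122 0.1488]
[0.65300686 0.11236294 0.12756621] 6.401707375396427
```

View pics/w31.png

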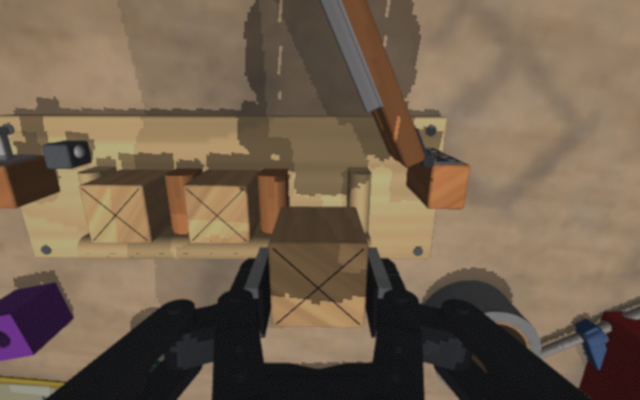

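```bash
python3 -m creep '[1.5,0.3,30,0,0,0,-1,0,0,16,0,0,0,-1,0,0,0,0,0,0,-1,0,0,0,0,0,0,-1,0,0,12,0,0,0,-1,0,0,6,0,0,0,-1,0,0,0,0,0,0,-1,0,0,0,0,0,0,-1]'
python3 - <<'E'
from h import *
c=cap('wrist','w32.png');heldw(c)
E
```

```text
clock: 53.75
position: [0.6508, 0.1119, 0.0622]
tool_rot: [-0.002, -0.056, 0.998, -0.001]
ft_force: [-0.3, -0.3, -1.1]
grip_width: 0.0408
tcp(view) [0.651  0.1115 0.0623] held: tool x -0.7 (len 41.4) top -20.9 from TCP jig centre [-1.4 67.2 83.2] bottom z 35.2 world [0.6517 0.1116 0.0832]
```

```bash
python3 -m creep '[-0.8,0.5,8,0,0,0,-1,0,0,6,0,0,0,-1,0,0,0,0,0,0,-1,0,0,0,0,0,0,-1,0,0,2,0,0,0,-1,0,0,0,0,0,0,-1,0,0,0,0,0,0,-1]'
python3 - <<'E'
from h import *
c=cap('wrist');heldw(c)
E
```

```text
clock: 54.68
position: [0.6514, 0.1125, 0.0462]
tool_rot: [-0.002, -0.056, 0.998, -0.001]
ft_force: [-0.9, -0.8, -0.5]
grip_width: 0.0409
tcp(view) [0.6515 0.1121 0.0463] held: tool x -0.8 (len 41.5) top -21.0 from TCP jig centre [-0.6 67.7 67.2] bottom z 19.2 world [0.6524 0.1122 0.0672]
```

```bash
python3 -m creep '[0,0,1,0,0,0,-1,0,0,0,0,0,0,0.25,0,0,0,0,0,0,0.25,0,0,0,0,0,0,0.25,0,0,-30,0,0,0,0.25,0,0,-50,0,0,0,0.25,0,0,-60,0,0,0,0.25,60,0,-40,0,0,0,0]'; python3 -m creep '[60,0,0,0,0,0,0,60,0,0,0,0,0,0,0,0,0,0,0,0,0]'
python3 - <<'E'
from h import *
c=cap('wrist','w33.png');tops(c,.060,.0715,roi=lambda W:(tojig(W)[...,0]>-30))
W=world(c);t=tojig(W)
k=(W[...,2]>.09)&(W[...,2]<.115)&(W[...,0]<.6)&(np.abs(W[...,1]-.1)<.2)&(W[...,0]>.25)
v,u=np.where(k);print(len(u),u.mean() if len(u) else 0,v.mean() if len(u) else 0,np.percentile(W[k],[2,50,98],axis=0).round(4))
E
```

```text
clock: 55.72
position: [0.603, 0.107, 0.2246]
tool_rot: [0.001, -0.055, 0.998, -0.001]
ft_force: [-0.4, -0.1, 1.0]
grip_width: 0.0425
clock: 56.1
position: [0.4771, 0.0937, 0.2191]
tool_rot: [-0.003, -0.056, 0.998, -0.001]
ft_force: [-0.0, -0.5, -0.7]
grip_width: 0.0427
top px [268. 337.] 421 xy 657.8 57.8 size 41.9 17.2 ang 5.5 z 0.0655 jig [-1.2 13. ] [151. 131.  91.]
top px [317. 334.] 1281 xy 651.4 113.3 size 42.6 41.7 ang 7.3 z 0.0656 jig [-1.5 68.8] [157. 134.  93.]
428 263.88317757009344 64.01401869158879 [[0.3736 0.0357 0.0925]
 [0.3826 0.0434 0.1045]
 [0.3915 0.0504 0.1067]]
```

View pics/w33.png

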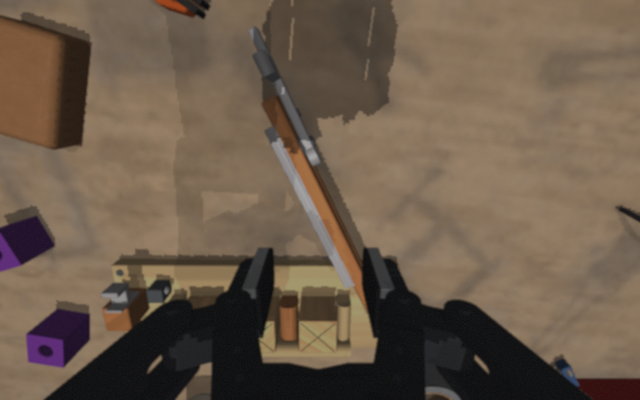

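```bash
python3 - <<'E'
from h import *
t=tojig([.3826,.0434,.1045]);d=t[:2]-[-37.5,136];L=np.hypot(*d);print(t,L,'expect',np.hypot(262.5,6))
a=np.arctan2(-d[0],-d[1])-np.arctan2(6,262.5);print('gate angle',a)
phi=J[2]-np.degrees(a);print('phi',phi)
p,R=cur();print(r.get_obs()['qpos'].round(2))
plan([.3826,.0434,.16],down(phi),g=0)
E
```

```text
[-276.31301923   28.74918088  104.5       ] 261.7907491827714 expect 262.568562474642
gate angle 1.1258383055934578
phi -58.23578332466495
[ 0.04 -0.27  1.93 -0.    1.49 -1.64]
from [0.4796 0.0937 0.2204] to [0.3826 0.0434 0.16  ] n 17 (min 17 )
6.0, -2.3, 3.6, -0.000, 0.000, 0.159, 0,
5.5, -3.2, 3.6, -0.000, 0.000, 0.159, 0,
5.0, -4.1, 3.6, -0.000, 0.000, 0.159, 0,
4.3, -4.8, 3.6, -0.000, 0.000, 0.159, 0,
3.5, -5.4, 3.6, -0.000, 0.000, 0.159, 0,
2.6, -5.9, 3.6, -0.000, 0.000, 0.159, 0,
1.6, -6.2, 3.6, -0.000, 0.000, 0.159, 0,
0.6, -6.4, 3.6, -0.000, 0.000, 0.159, 0,
-0.4, -6.4, 3.6, -0.000, 0.000, 0.159, 0,
-1.4, -6.3, 3.6, -0.000, 0.000, 0.159, 0,
-2.4, -6.0, 3.6, -0.000, 0.000, 0.159, 0,
-3.3, -5.5, 3.6, -0.000, 0.000, 0.159, 0,
-4.1, -4.9, 3.6, -0.000, 0.000, 0.159, 0,
-4.9, -4.2, 3.6, -0.000, 0.000, 0.159, 0,
-5.5, -3.4, 3.6, -0.000, 0.000, 0.159, 0,
-5.9, -2.5, 3.6, -0.000, 0.000, 0.159, 0,
-6.3, -1.5, 3.6, -0.000, 0.000, 0.159, 0,
```

```bash
python3 -m creep '[0,0,0,0,0,0.18,0,0,0,0,0,0,0.18,0,0,0,0,0,0,0.18,0,0,0,0,0,0,0.18,0,0,0,0,0,0,0.18,0,0,0,0,0,0,0.18,0,0,0,0,0,0,0.18,0,0,0,0,0,0,0.18,0]';python3 -m creep '[0,0,0,0,0,0.18,0,0,0,0,0,0,0.18,0,0,0,0,0,0,0.18,0,0,0,0,0,0,0.18,0,0,0,0,0,0,0.18,0,0,0,0,0,0,0.18,0,0,0,0,0,0,0.18,0]'
python3 - <<'E'
from h import *
p,R=cur();print(p)
plan([.3826,.0434,.15],down(-58.2),g=0,n=4)
E
```

```text
clock: 57.15
position: [0.4829, 0.0938, 0.2213]
tool_rot: [-0.001, 0.619, 0.785, -0.002]
ft_force: [-0.3, 0.3, 0.2]
grip_width: 0.0429
clock: 58.02
position: [0.483, 0.0938, 0.2213]
tool_rot: [0.001, 0.963, 0.27, -0.002]
ft_force: [-0.3, -0.0, -0.7]
grip_width: 0.0428
[0.48295927 0.09381185 0.2213269 ]
from [0.483  0.0938 0.2213] to [0.3826 0.0434 0.15  ] n 4 (min 3 )
-27.9, -2.3, 17.9, 0.000, 0.001, -0.002, 0,
-27.9, -2.3, 17.9, 0.000, 0.001, -0.002, 0,
-27.9, -2.4, 17.9, 0.000, 0.001, -0.002, 0,
-28.0, -2.5, 17.9, 0.000, 0.001, -0.002, 0,
```

```bash
python3 -m creep '[-28,-2.3,18,0,0,0,0,-28,-2.3,18,0,0,0,0,-28,-2.4,18,0,0,0,0,-28,-2.5,18,0,0,0,0,0,0,0,0,0,0,0,0,0,0,0,0,0,0,0,0,0,0,0,0,0]'
python3 - <<'E'
from h import *
c=cap('wrist','w34.png');p,R=cur();print(p)
W=world(c);k=(W[...,2]>.099)&(W[...,2]<.115)&(W[...,0]<.42)&(np.abs(W[...,1]-.05)<.04)&(W[...,0]>.34)
q=R.inv().apply(W[k]-p)*1000;print(len(q),np.percentile(q,[1,50,99],axis=0).round(1))
print(cv2.minAreaRect(q[:,:2].astype(np.float32)),'z',np.median(W[k][:,2]))
E
```

```text
clock: 58.9
position: [0.3822, 0.0431, 0.1506]
tool_rot: [0.001, 0.962, 0.273, -0.001]
ft_force: [-0.5, -0.9, 0.1]
grip_width: 0.0424
[0.38190643 0.04307668 0.15038386]
492 [[-8.2 -4.6 43.4]
 [ 1.9  0.5 45.8]
 [ 9.6  5.6 50.9]]
((0.5454196929931641, 0.49873781204223633), (10.318324089050293, 18.738739013671875), 89.89337921142578) z 0.10460589083069882
```

View pics/w34.png

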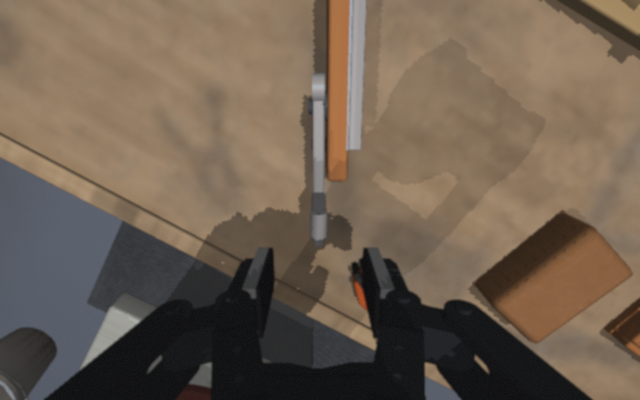

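```bash
python3 -m creep '[0.5,0.5,30,0,0,0,0,0,0,30,0,0,0,0,0,0,17,0,0,0,0,0,0,0,0,0,0,0,0,0,0,0,0,0,0,0,0,0,0,0,0,0]'; python3 -m creep '[0,0,0,0,0,0,-1,0,0,0,0,0,0,-1,0,0,0,0,0,0,-1,0,0,0,0,0,0,-1,0,0,0,0,0,0,-1]' 50
python3 - <<'E'
from h import *
p,R=cur();print(p)
t=tojig(p);d=t[:2]-[-37.5,136];print(t,np.hypot(*d));a=np.arctan2(-d[0],-d[1])-np.arctan2(6,259);print('angle',a)
# pivot
y=R.as_matrix()[:,1];y[2]=0;y/=np.linalg.norm(y)
u=-jdir(np.sin(a),np.cos(a),0); piv=jig(-37.5,136,62)+.191*u
p2,R2=arc(np.r_[piv[:2],.062],-y,0.42,5,-1,p,R)
arc(jig(-37.5,136,0),[0,0,1],a,16,-1,p2,R2)
E
```

```text
clock: 59.7
position: [0.382, 0.0425, 0.0735]
tool_rot: [0.001, 0.962, 0.273, -0.001]
ft_force: [-0.0, 0.2, 0.6]
grip_width: 0.0423
clock: 60.32
position: [0.3812, 0.0425, 0.0726]
tool_rot: [0.001, 0.962, 0.273, -0.002]
ft_force: [-1.5, -0.9, 4.6]
grip_width: 0.0088
[0.38123606 0.04249018 0.07258911]
[-277.76816777   27.99376191   72.58910877] 263.4276749186848
angle 1.125176674310435
row x 5 : [ 1.12  0.   -6.04] [-0.    -0.084 -0.   ]
ends [0.39026444 0.04805895 0.10117893]
row x 16 : [ 0.22 17.77 -0.1 ] [-0.0289  0.     -0.0641]
ends [ 0.62983547 -0.07581009  0.10117893]
```

```bash
python3 -m creep '[1.1,0,-6,0,-0.084,0,-1,1.1,0,-6,0,-0.084,0,-1,1.1,0,-6,0,-0.084,0,-1,1.1,0,-6,0,-0.084,0,-1,1.1,0,-6,0,-0.084,0,-1,0,0,0,0,0,0,-1,0,0,0,0,0,0,-1]'
python3 -m creep '[0.2,17.8,-0.1,-0.029,0,-0.064,-1,0.2,17.8,-0.1,-0.029,0,-0.064,-1,0.2,17.8,-0.1,-0.029,0,-0.064,-1,0.2,17.8,-0.1,-0.029,0,-0.064,-1,0.2,17.8,-0.1,-0.029,0,-0.064,-1,0.2,17.8,-0.1,-0.029,0,-0.064,-1,0.2,17.8,-0.1,-0.029,0,-0.064,-1]'
python3 - <<'E'
from h import *
p,R=cur()
t=tojig(p);d=t[:2]-[-37.5,136];print(t,np.hypot(*d));a=np.arctan2(-d[0],-d[1])-np.arctan2(6,254);print('angle pos',a)
y=R.as_matrix()[:,1];print('angle yaw',np.radians(J[2])-np.arctan2(y[1],y[0]),'tilt',R.as_matrix()[2])
arc(jig(-37.5,136,0),[0,0,1],a-.15,7,-1)
E
```

```text
clock: 61.2
position: [0.3901, 0.048, 0.1008]
tool_rot: [0.058, 0.94, 0.267, -0.203]
ft_force: [-0.5, -1.3, 4.9]
grip_width: 0.0094
clock: 62.08
position: [0.4769, -0.0403, 0.1007]
tool_rot: [0.105, 0.847, 0.489, -0.182]
ft_force: [-0.4, 0.3, 2.3]
grip_width: 0.0094
[-191.73684563  -64.77112815  100.73322163] 253.17592785861203
angle pos 0.6314440505522052
angle yaw 0.6333647637128845 tilt [-4.11683813e-01  3.02820088e-04 -9.11326696e-01]
row x 7 : [ 0.2  17.41 -0.09] [-0.0283  0.     -0.0627]
ends [ 0.59203216 -0.07656363  0.10073322]
```

```bash
python3 -m creep '[0.2,17.4,-0.1,-0.0283,0,-0.063,-1,0.2,17.4,-0.1,-0.0283,0,-0.063,-1,0.2,17.4,-0.1,-0.0283,0,-0.063,-1,0.2,17.4,-0.1,-0.0283,0,-0.063,-1,0.2,17.4,-0.1,-0.0283,0,-0.063,-1,0.2,17.4,-0.1,-0.0283,0,-0.063,-1,0,0,0,0,0,0,-1,0,0,0,0,0,0,-1]'
python3 - <<'E'
from h import *
c=cap('wrist','w35.png')
p,R=cur()
t=tojig(p);d=t[:2]-[-37.5,136];print(t,np.hypot(*d));a=np.arctan2(-d[0],-d[1])-np.arctan2(6,254);print('angle pos',a)
y=R.as_matrix()[:,1];print('angle yaw',np.radians(J[2])-np.arctan2(y[1],y[0]),'tilt',R.as_matrix()[2])
arc(jig(-37.5,136,0),[0,0,1],a,5,-1)
E
```

```text
clock: 63.08
position: [0.5739, -0.0746, 0.1008]
tool_rot: [0.14, 0.729, 0.651, -0.157]
ft_force: [-0.1, -0.5, 3.7]
grip_width: 0.009
[ -99.11610108 -109.45045949  100.78117426] 253.06614150421282
angle pos 0.22233276111732359
angle yaw 0.22206519645855594 tilt [-4.11887021e-01 -5.10230517e-04 -9.11234779e-01]
row x 5 : [-0.02 11.25  0.  ] [-0.0183 -0.     -0.0405]
ends [ 0.62996133 -0.07604394  0.10078117]
```

View pics/w35.png

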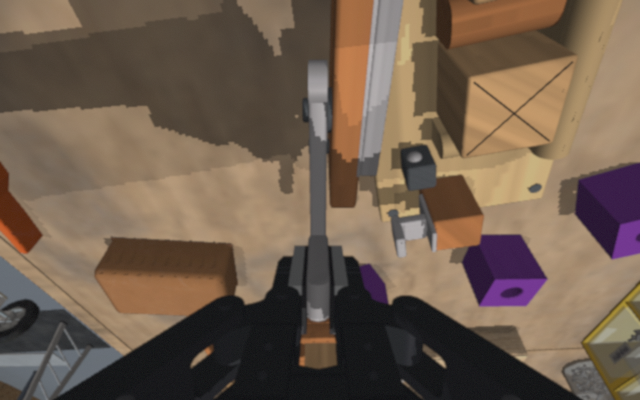

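```bash
python3 -m creep '[0,11.2,0,-0.0183,0,-0.0405,-1,0,11.2,0,-0.0183,0,-0.0405,-1,0,11.2,0,-0.0183,0,-0.0405,-1,0,11.2,0,-0.0183,0,-0.0405,-1,0,11.2,0,-0.0183,0,-0.0405,-1,0,0,0,0,0,0,-1,0,0,0,0,0,0,-1,0,0,0,0,0,0,-1]'
python3 - <<'E'
from h import *
c=cap('wrist','w36.png')
p,R=cur()
t=tojig(p);d=t[:2]-[-37.5,136];print(t,np.hypot(*d));a=np.arctan2(-d[0],-d[1])-np.arctan2(6,254);print('angle pos',a)
y=R.as_matrix()[:,1];print('angle yaw',np.radians(J[2])-np.arctan2(y[1],y[0]),'tilt',R.as_matrix()[2])
E
```

```text
clock: 64.12
position: [0.6294, -0.076, 0.1007]
tool_rot: [0.156, 0.652, 0.728, -0.141]
ft_force: [-2.4, -0.9, 4.4]
grip_width: 0.0088
[ -44.08738827 -116.944799    100.69226616] 253.0305614461252
angle pos 0.0024192497199614534
angle yaw -0.00010140513507575499 tilt [-0.41185008 -0.0015727  -0.91125026]
```

View pics/w36.png

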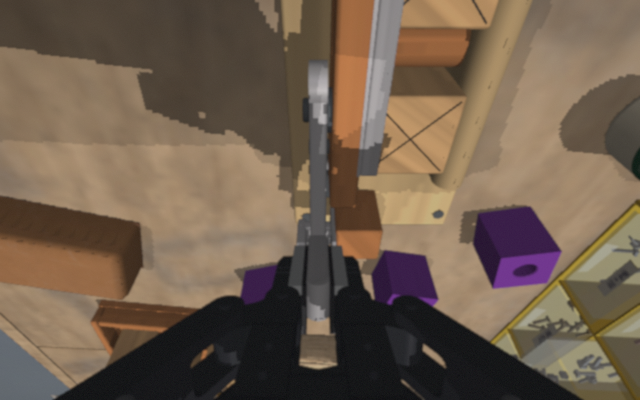

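```bash
python3 -m creep '[0,3,0,0,0,0,-1,0,0,0,0,0,0,-1,0,0,0,0,0,0,-1]'; python3 -m creep '[0,2,0,0,0,0,-1,0,0,0,0,0,0,-1,0,0,0,0,0,0,-1]'
python3 - <<'E'
from h import *
p,R=cur()
t=tojig(p);d=t[:2]-[-37.5,136];print(t,np.hypot(*d));a=np.arctan2(-d[0],-d[1])-np.arctan2(6,254);print('angle pos',a)
E
```

```text
clock: 64.55
position: [0.6297, -0.0765, 0.1002]
tool_rot: [0.154, 0.653, 0.728, -0.144]
ft_force: [-11.6, -2.1, 10.6]
grip_width: 0.0089
clock: 64.92
position: [0.6298, -0.0769, 0.0997]
tool_rot: [0.153, 0.653, 0.727, -0.146]
ft_force: [-17.2, -4.3, 12.0]
grip_width: 0.0091
[ -43.68888386 -117.87983009   99.73927256] 253.95525277103357
angle pos 0.0007547356059039306
```

```bash
python3 -m creep '[0,-3,0,0,0,0,-1,0,0,0,0,0,0,-1]'; python3 - <<'E'
from h import *
p,R=cur()
y=jdir(1,0,0);arc(jig(-43.5,-55,62),y,0.34,5,-1,p,R)
E
```

```text
clock: 65.18
position: [0.6295, -0.0766, 0.1001]
tool_rot: [0.155, 0.652, 0.728, -0.143]
ft_force: [-7.7, -3.1, 6.5]
grip_width: 0.0093
row x 5 : [-0.44  0.03  4.96] [-0.0001  0.068  -0.0004]
ends [ 0.63052781 -0.08571383  0.07710838]
```

```bash
python3 -m creep '[-0.4,0,5,0,0.068,0,-1,-0.4,0,5,0,0.068,0,-1,-0.4,0,5,0,0.068,0,-1,-0.4,0,5,0,0.068,0,-1,-0.4,0,5,0,0.068,0,-1,0,0,0,0,0,0,-1,0,0,0,0,0,0,-1]'
python3 - <<'E'
from h import *
c=cap('wrist','w37.png');p,R=cur();print(tojig(p),R.as_matrix()[2])
E
```

```text
clock: 66.05
position: [0.6306, -0.0859, 0.0771]
tool_rot: [0.03, 0.667, 0.744, -0.031]
ft_force: [-8.4, -3.8, 8.2]
grip_width: 0.0094
[ -43.89933859 -126.84372512   77.04096831] [-0.08516735 -0.00641057 -0.99634604]
```

View pics/w37.png

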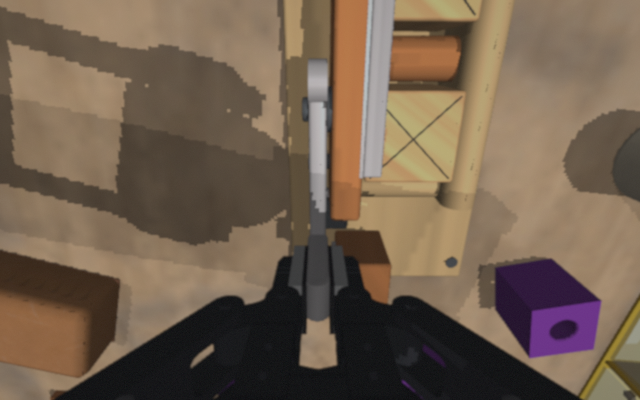

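```bash
python3 -m creep '[0,0,0,0,0,0,0,0,0,0,0,0,0,0,0,0,0,0,0,0,0,0,0,0,0,0,0,0,0,-20,0,0,0,0,0,0,-40,0,0,0,0,0,0,-50,0,0.085,0,0,0,0,0,0,0,0,0]'
python3 - <<'E'
from h import *
c=cap('wrist','w38.png');p,R=cur();print(tojig(p),R.as_matrix()[2])
W=world(c);t=tojig(W);k=(t[...,2]>99)&(t[...,2]<115)&(t[...,0]>-75)&(t[...,0]<-15)&(t[...,1]>-150)&(t[...,1]<-95)
q=t[k];print(len(q),np.percentile(q,[1,50,99],axis=0).round(1),cv2.minAreaRect(q[:,:2].astype(np.float32)))
for y0 in (-65,-80,-95,-105,-138,-141,-147,-152):
    k=(np.abs(t[...,1]-y0)<1.5)&(t[...,2]>45)&(t[...,2]<80)&(t[...,0]>-49)&(t[...,0]<-39.5)
    if k.sum(): print(y0,k.sum(),'bar top z',np.percentile(t[k][:,2],[10,50,90]).round(1),'x',np.percentile(t[k][:,0],[5,95]).round(1))
for y0 in (90,30,-30,-90):
    k=(np.abs(t[...,1]-y0)<3)&(t[...,2]>72)&(t[...,2]<79)&(t[...,0]>-60)
    if k.sum(): print('gate',y0,np.percentile(t[k],[3,97],axis=0)[:,0].round(1),np.median(t[k][:,2]))
im=cv2.cvtColor(c['img'],cv2.COLOR_RGB2BGR);u,v=map(int,proj(c,jig(-43.5,-135,60)));print(u,v)
cv2.imwrite('pics/w38z.png',cv2.resize(im[max(0,v-110):v+70,max(0,u-100):u+100],None,fx=3.3,fy=3.3,interpolation=cv2.INTER_CUBIC))
E
```

```text
[ -43.89955798 -126.84491182   77.04957553] [-0.08522361 -0.00642134 -0.99634116]
2725 [[ -60.1 -133.2   99.3]
 [ -43.  -117.   108.7]
 [ -25.5 -111.9  114.9]] ((-42.662353515625, -123.10053253173828), (36.47600555419922, 23.600248336791992), 1.1883656978607178)
-65 110 bar top z [68.3 69.  69.9] x [-46.7 -39.9]
-80 114 bar top z [67.8 69.  69.8] x [-48.1 -39.7]
-95 98 bar top z [68.2 68.9 69.7] x [-46.8 -40. ]
-105 86 bar top z [68.5 69.2 69.8] x [-46.7 -40.1]
gate -30 [-36.8 -15.8] 75.03757889919102
gate -90 [-36.9 -23.9] 74.8906983805562
316 257$: bad value
```

View pics/w38z.png

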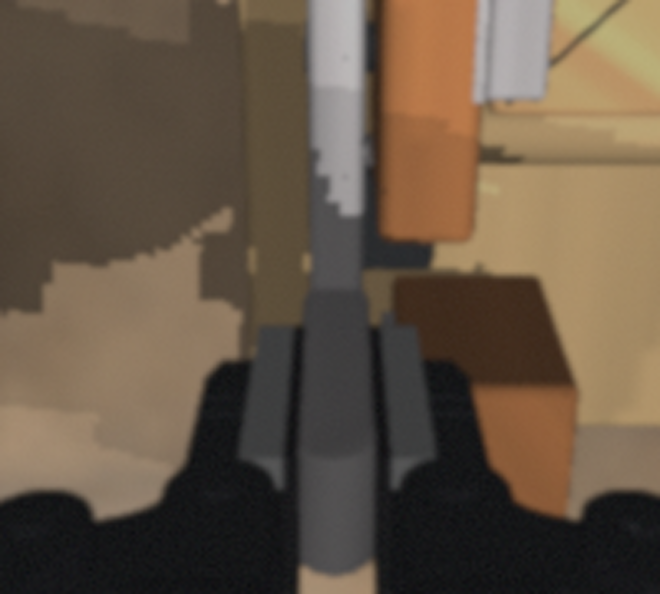

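That call was refused because I mistyped a row, so nothing moved. I'll retype it.

```bash
python3 -m creep '[0,0,0,0,0,0,-0.2, 0,0,0,0,0,0,-0.2, 0,0,0,0,0,0,-0.1, 0,0,0,0,0,0,-0.1, 0,0,-20,0,0,0,-0.1, 0,0,-40,0,0,0,-0.1, 0,0,-40,0,0.085,0,-0.1, 0,0,0,0,0,0,-0.1]'
cat > chk.py <<'E'
from h import *
c=cap('wrist','w39.png');p,R=cur();print(tojig(p),R.as_matrix()[2])
W=world(c);t=tojig(W);k=(t[...,2]>99)&(t[...,2]<115)&(t[...,0]>-75)&(t[...,0]<-15)&(t[...,1]>-150)&(t[...,1]<-95)
q=t[k];print('tab',len(q),np.percentile(q,[1,50,99],axis=0).round(1),cv2.minAreaRect(q[:,:2].astype(np.float32)))
for y0 in (-65,-80,-95,-105,-138,-141,-147,-152,-157):
    k=(np.abs(t[...,1]-y0)<1.5)&(t[...,2]>45)&(t[...,2]<85)&(t[...,0]>-47)&(t[...,0]<-39.5)
    if k.sum(): print(y0,k.sum(),'bar top z',np.percentile(t[k][:,2],[10,50,90]).round(1))
for y0 in (90,30,-30,-90):
    k=(np.abs(t[...,1]-y0)<3)&(t[...,2]>72)&(t[...,2]<79)&(t[...,0]>-60)
    if k.sum(): print('gate',y0,np.percentile(t[k],[3,97],axis=0)[:,0].round(1),np.median(t[k][:,2]))
im=cv2.cvtColor(c['img'],cv2.COLOR_RGB2BGR);u,v=map(int,proj(c,jig(-43.5,-135,60)))
cv2.imwrite('pics/w39z.png',cv2.resize(im[max(0,v-110):v+70,max(0,u-100):u+100],None,fx=3.3,fy=3.3,interpolation=cv2.INTER_CUBIC))
tops(c,.060,.0715,roi=lambda W:(tojig(W)[...,0]>-30))
E
python3 chk.py
```

```text
clock: 67.15
position: [0.6353, -0.0776, 0.1842]
tool_rot: [0.004, 0.667, 0.745, 0.003]
ft_force: [0.3, 0.8, 0.6]
grip_width: 0.0382
[ -39.79714057 -118.37644218  181.07027782] [-0.00173626  0.00516043 -0.99998518]
tab 389 [[ -48.9 -132.7   99.8]
 [ -43.7 -122.2  108.7]
 [ -38.8 -115.   111. ]] ((-43.88582229614258, -123.92152404785156), (18.156373977661133, 10.203747749328613), 89.94081115722656)
-65 37 bar top z [67.8 68.8 69.7]
-80 35 bar top z [67.8 68.9 69.7]
-95 32 bar top z [68.1 68.8 69.7]
-105 27 bar top z [68.2 68.8 70. ]
-152 29 bar top z [67.6 68.9 69.8]
-157 27 bar top z [68.2 68.8 69.4]
gate -30 [-36.9 -15.5] 74.98215771021407
gate -90 [-37.2 153.2] 75.05482244613054
top px [372.  34.] 3081 xy 663.3 45.7 size 35.2 42.2 ang 5.6 z 0.0661 jig [3.  0.4] [172. 152. 106.]
top px [367. 130.] 2402 xy 667.4 -22.6 size 42.3 41.6 ang 6.3 z 0.0660 jig [ -0.4 -68. ] [176. 154. 107.]
top px [558. 155.] 700 xy 832.5 -26.7 size 57.0 24.1 ang 82.3 z 0.0660 jig [163.2 -90. ] [32. 41. 34.]
top px [338. 226.] 250 xy 659.4 -108.6 size 20.7 26.8 ang 24.0 z 0.0604 jig [ -17.7 -152.5] [139.  91.  57.]
top px [581. 295.] 1332 xy 893.1 -153.1 size 134.5 43.9 ang 74.4 z 0.0658 jig [ 209.7 -222.4] [119.  106.   58.5]
top px [591. 389.] 300 xy 947.3 -259.6 size 21.1 37.1 ang 56.9 z 0.0644 jig [ 251.9 -334.1] [153. 144. 101.]
```

View pics/w39z.png

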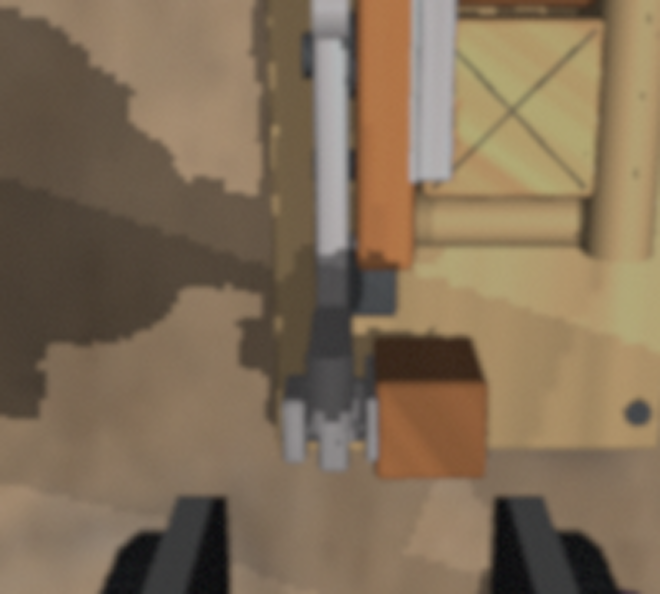

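```bash
python3 -m creep '[0,0,-50,0,0,0,0,0,0,-50,0,0,0,0,0,-50,0,0,0,0,0,0,-50,0,0,0,0,0,0,-50,0,0,0,0,0,0,0,0,0,0,0,0,0,0,0,0,0,0,0]'
python3 - <<'E'
from h import *
c=cap('top','t40.png');tops(c,.060,.0725,amin=60,roi=lambda W:(np.abs(tojig(W)[...,1])<110)&(np.abs(tojig(W)[...,0])<30))
tops(c,.050,.062,amin=60,roi=lambda W:(W[...,1]<-.3)&(W[...,0]<.6))
for l in ['sanding_block','wood_offcut']:
    W=world(c);m=r.masks_of('top',l)[0];q=W[m['pixels']];q=q[q[:,2]>.03];print(l,m['p'],cv2.minAreaRect((q[:,:2]*1000).astype(np.float32)))
c=cap('wrist','w40.png');s=tojig(world(c))
k=(s[...,2]>99)&(s[...,2]<115)&(s[...,0]>-75)&(s[...,0]<-15)&(s[...,1]>-150)&(s[...,1]<-95);q=s[k];print(len(q),q.mean(0) if len(q) else '')
for y0 in (120,90,60,30,0,-30,-60,-90):
    k=(np.abs(s[...,1]-y0)<3)&(s[...,2]>72)&(s[...,2]<79)&(s[...,0]>-60)&(s[...,0]<0)
    if k.sum(): print('gate',y0,np.percentile(s[k],[3,97],axis=0)[:,0].round(1))
print(r.get_obs()['clock'])
im=cv2.cvtColor(c['img'],cv2.COLOR_RGB2BGR)
E
```

```text
clock: 68.08
position: [0.483, -0.0927, 0.2767]
tool_rot: [-0.001, 0.667, 0.745, -0.0]
ft_force: [-0.3, 0.0, 0.3]
grip_width: 0.0427
top px [285. 170.] 168 xy 661.0 115.1 size 37.2 42.2 ang 5.1 z 0.0675 jig [ 8.3 69.7] [183.  162.5 118. ]
top px [306. 174.] 104 xy 666.3 50.9 size 33.3 34.6 ang 8.2 z 0.0673 jig [6.5 5.2] [178.5 161.  116. ]
top px [447. 271.] 238 xy 544.8 -389.5 size 42.2 42.6 ang 85.9 z 0.0570 jig [-162.4 -419.3] [183. 152. 109.]
top px [439. 289.] 239 xy 492.5 -383.3 size 44.4 42.4 ang 87.3 z 0.0571 jig [-213.6 -407.4] [183. 152. 109.]
top px [432. 308.] 246 xy 439.8 -380.2 size 42.6 42.2 ang 87.5 z 0.0570 jig [-265.7 -398.6] [184.  152.5 109. ]
top px [548. 362.] 179 xy 412.9 -695.7 size 67.6 37.5 ang 27.3 z 0.0571 jig [-326.9 -709.2] [61. 83. 66.]
sanding_block 0.86 ((389.5165100097656, -182.92274475097656), (69.85557556152344, 181.50746154785156), 77.1632308959961)
wood_offcut 0.76 ((535.9320068359375, -296.81878662109375), (102.47975158691406, 555.8050537109375), 63.94062805175781)
245 [ -45.65641997 -122.91182506  107.06494007]
gate 30 [-38.  -16.4]
gate 0 [-37.9 -16.6]
gate -30 [-37.8 -16.6]
gate -60 [-37.6 -16.4]
gate -90 [-38.  -24.8]
68.275
```

View pics/t40.png

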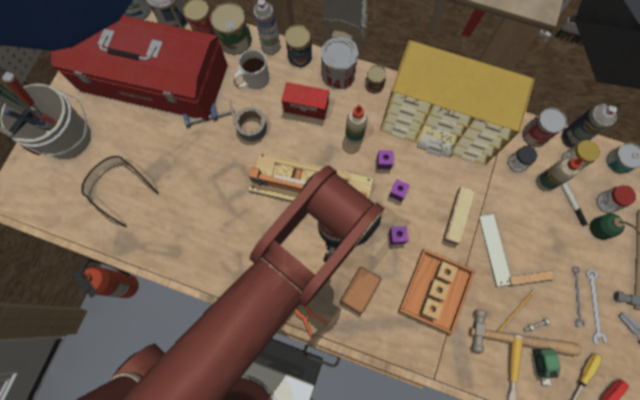

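View pics/w40.png

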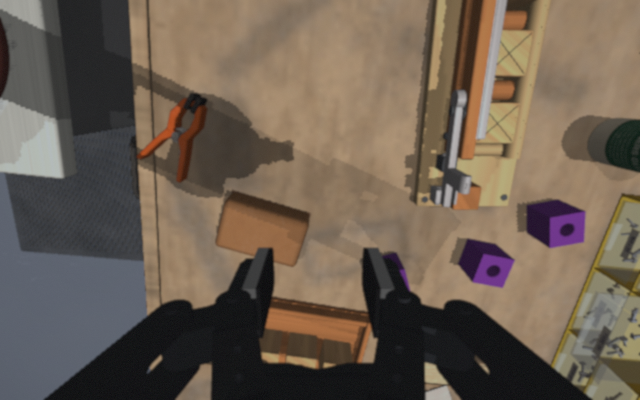

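The gate face lies parallel along its whole length. The bar is level in the keeper, three bored blanks stand in the tray, and the block and offcut are where they were. Handing in.

```bash
python3 -c "
from workcell import r
print(r.job_done())"
```

```text
the job is handed in; nothing more can be done
None
```

The job is done and handed in at about 68 s, in the order asked. I lifted the bar and swung the gate open to about 1.13 rad, then moved the three bored blanks to the tray. The three raw blanks then went into the jig, including one that had been knocked about 4 cm aside. I shut the gate with the bar lifted about 0.36 rad, then lowered the bar to about 0.02 rad before letting it go.

**Last checks:**
- **Bar:** its top is at 69 mm from pivot to free end, so it is level and down in the keeper.
- **Gate:** its front face is within 0.4 mm of parallel along its length. Before I let go it stopped hard under 17 N, so I take it as fully home.
- **Jig:** I measured all three raw blanks seated, with tops at 66 mm. In the final pictures I could only partly see the bays, because the gate and arm were in the way.
- **Tray:** the three bored blanks stand upright, tops at 56–57 mm.
- **Sanding block and offcut:** they look unmoved in the final top picture. The final automatic measurement of them was spoilt by the arm being in view, so that check is by eye.

**Disagreements:** the top camera reads about 2 mm off the wrist camera, so I worked from the wrist camera. The last, oblique look put the tab about 2 mm further out than the closer view had. One move was refused for a typing error; nothing moved and I retyped it.

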